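Seat the wear shoe and pick out the fullest paste tin by feel

TASK

The aluminium wear shoe is next to be coated: first seat it flat and square in the pocket of the blue jig, rib up, and let go of it. Then lift the three identical paste tins one at a time to feel which is the heaviest, leaving the two lighter ones standing upright on the bench, untouched at the end. Finish while holding the heaviest tin up in the gripper, upright and still, centred over the seated shoe with its underside at least 15 cm above the bench; keep hold of it, never tip a tin, and leave the other things on the bench where they are.

Things in the scene. Friction and masses are not known exactly. Their poses are not given: they have to be found in the camera images.
- shoe_center (a point): aluminium wear shoe, loose, 240 g: a flat base 90 x 60 x 12 mm (x, y, z) with one upright rib on top, 50 mm long along x, 18 mm wide across y, 26 mm tall, to be gripped across its width; 38 mm tall in all. This point is its centre, 19 mm above its underside; x along the rib, z up. It is the same either way round
- jig_pocket (a point): coating jig, a blue block 130 x 100 x 24 mm (x, y, z) fixed to the bench, with a rectangular pocket in its top, 93 mm (x) by 63 mm (y) and 12 mm deep, with 3 mm chamfered edges. This point is the centre of the pocket's mouth, level with the jig's top, 24 mm above the bench; z up. Fully seated, the shoe's base is flush with the jig's top
- tin_1_center (a point): one of three identical closed round paste tins, bare steel with a grey and green band: diameter 58 mm, height 75 mm; this point is its centre, 37.5 mm above its underside, z up the tin's axis. It stands upright on the bench. The three are part-used or full and weigh 200 to 650 g; the heaviest weighs at least 140 g more than either of the others, and which it is cannot be seen. The contents are set firm
- tin_2_center (a point): one of three identical closed round paste tins, bare steel with a grey and green band: diameter 58 mm, height 75 mm; this point is its centre, 37.5 mm above its underside, z up the tin's axis. It stands upright on the bench. The three are part-used or full and weigh 200 to 650 g; the heaviest weighs at least 140 g more than either of the others, and which it is cannot be seen. The contents are set firm
- tin_3_center (a point): one of three identical closed round paste tins, bare steel with a grey and green band: diameter 58 mm, height 75 mm; this point is its centre, 37.5 mm above its underside, z up the tin's axis. It stands upright on the bench. The three are part-used or full and weigh 200 to 650 g; the heaviest weighs at least 140 g more than either of the others, and which it is cannot be seen. The contents are set firm
- table: the plywood bench top, fixed, at height 0
- bolt: bystander: steel bolt standing on its hexagon head, 28 mm across, 52 mm tall; origin under its centre
- nut: bystander: brass hexagon nut lying flat among the tins, 28 mm across, 14 mm tall; origin under its centre
- gasket: bystander: black rubber ring lying flat, outside diameter 70 mm, 6 mm thick; origin under its centre
- knife: bystander: putty knife lying flat, 200 mm long, up to 34 mm wide and 14 mm tall, orange handle towards its -x; origin under its middle
- wrench: bystander: steel wrench lying flat, 160 mm long along its x, lower than 20 mm; origin under its middle
- blank: bystander: dark steel disc lying flat, diameter 84 mm, 18 mm thick; origin under its centre
- hardener: bystander: white hardener bottle with a red cap, diameter 40 mm, 70 mm tall; origin under its centre
There are look-alikes about, which are no part of the job. What is shaped like the part that bears shoe_center but turquoise is not meant. Leave any orange look-alike of the part that bears tin_2_center alone.

How it is judged:
By the outcome, as a careful person would: the job done as asked, in the order asked, and still so for the second after the job is handed in, while the arm keeps its last pose, push and grip.
It also fails if it takes over 72 s, if anything falls off the work surface, if the arm or the gripper's body presses on something with over 40 N, if the wrist force passes 120 N, or if a joint passes its speed limit or range.

ROBOT

A 6-joint arm with a two-finger parallel gripper is mounted at the origin on the work surface. World frame = base frame: x ahead of the robot, y to its left, z up, the work surface at z = 0. Lengths are in m, angles in degrees, forces in N, time in s.
With the tool pointing down it reaches from about 0.4 to 0.825 m from the base axis. Payload 7 kg.
Tool frame: the origin (TCP) lies midway between the tips of the shut fingers; the grasp point (between the pads) lies 19 mm behind it; z points along the fingers, y is the direction in which the jaws open and shut (so a half turn about z gives the same grasp; the last joint's range is limited). The gripper opens to 88 mm and grips with 3 to 60 N. Pads are 19 mm wide; open, the fingers measure 130 mm over their backs; the gripper's body (78 mm by 193 mm) begins 47 mm behind the grasp point.
Start: joints at [-55.285, 20.546, 0.682, 0, -70.136, -16.507], TCP at [0.211, -0.641, 0.227] pointing down, gripper open.
Joint ranges: [-176.03, 176.03], [-82.01, 121.73], [-58.28, 71.71], [-173.87, 95.51], [-174.79, -0.11], [-173.66, 173.66]. Speed limits (degrees/s): [136.94, 136.94, 172.46, 180, 180, 180].

INTERFACE

Orientations are given as [roll, pitch, yaw] about the fixed x, y, z axes, in that order (R = Rz(yaw) Ry(pitch) Rx(roll)).
In Python, from plant import r gives the robot as it stands. The module is installed in compiled form; this text tells all that it offers.
- The arm moves only by the tool send_rows, never from a script. Its argument "motion" is a list of rows, each an object with "travel": the shift along the tool's x, y, z in m, a list of three; "spin": the turn about the tool's z in degrees. In form: [{"travel": [tx, ty, tz], "spin": spin}, ...]. A call has 1 to 5 rows; each row shifts and turns the pose as measured when the row begins, along the tool's axes as they then stand; what a row does not reach is not made up. A row lasts 1/12 s, in which the tool goes at most 41.7 mm and 7.16 degrees, less where a joint would pass 70% of its speed; a pose out of reach is approached as far as the arm can. A call is refused whole if a number of a shift passes 0.0417 or a number of a turn 7.16, either way. A call with a gripper value outside its range is refused whole. "gripper" is the gripper command: -1 is shut, 1 is fully open, values between are in proportion, set as the call begins (left out, the last holds). The fingers move at their own pace and stop on an object; "squeeze" is the grip in N (left out, the last holds). Time passes only in rows, so rows that do not move let the fingers close. It gives the time, the measured TCP pose, the force and the opening at its end, in the units of the state.
- r.get_state(): the state, without advancing time (a new reading comes with each control period).
- r.capture(name): name is "scene" or "top"; returns (picture, depth): 384x512x3 uint8, blue, green, red; 384x512 float32, m along the optical axis (not along the pixel's ray), 0 where there is no reading.
- r.get_calibration(name): a dict with "fov_y" (degrees; the focal length in pixels is half the picture's height over the tangent of half this angle, whatever the lens; pixels are square), "cx", "cy" (the principal point, pixels), "origin" and "orientation" of the camera in the world. Camera axes: x right, y down, z forward; pixel columns grow to the right and rows downward; lengths in m; the calibration is good to about 2 mm. A picture is of the moment at which its call begins. get_calibration takes no time and is no camera call.
- r.close_job(): hands the job in, once; it reports no verdict.
Trained networks look in the newest picture that a camera, given by its name, has taken for a name from the list of things; names that differ only in an ending like _2 or _b are one class to them, and where a whole thing is asked for, a point or a joint stands for the part that bears it (a point fixed in the world has none). Each returns a list of dicts, best first, with "conf" (0 to 1); they miss things now and then, are a little off and sometimes report something else, mostly with a low value. They report only what shows in the picture. A call takes as long as a camera call. They do not tell look-alikes from the thing itself.
- r.boxes_of(camera, target): "at" ([x, y, z] in m, in the coordinates of the camera as it stood for that picture, good to about 4 mm: the middle of the surface that is visible of it).
- r.pinpoint(camera, target): "at" ([x, y, z] in m, in the coordinates of the camera as it stood for that picture, good to about 4 mm: a listed point, or the origin of a listed thing).
The state is a dict: "time_s": time; "joints": joint angles; "qd": joint speeds; "joint_torque": joint torques, N m; "tcp_pos": TCP position; "eef_rot": TCP orientation; "contact_force": force on the tool from outside, world axes, zero at the start; "moment": the same for the moment, N m; "gripper_width": finger opening in m.
Only numpy, scipy, OpenCV 4.12 (cv2) and the standard library are available. Lean on these libraries where they do the work, as an engineer would, in place of code of your own. Each camera call takes 0.05 s, during which the arm holds its last target. There are 200 camera calls.

## Working session

There is one attempt and no reset: what is moved stays moved. The work goes in short steps, Python scripts to look and compute and a tool call to move; the robot and the scene stay as the last step left them, time stands still between calls to the robot, and variables do not carry over. Pictures are saved under pics/ and viewed, about 8 in all and at most 12, crops included, and the job is handed in when it is done.

Besides the shell and the picture viewer there is one more tool, called after ">>>" by a JSON object that holds its "method" and its "body", one argument or row to a line. send_rows: Moves the arm, as the interface text tells. Its arguments: {"type":"object","properties":{"motion":{"type":"array"},"gripper":{"type":"number"},"squeeze":{"type":"number"}},"required":["motion"]}

```bash
mkdir -p pics; cat > h.py <<'E'
from plant import r
import numpy as np, cv2
from scipy.spatial.transform import Rotation as R
def cal(n):
    c=r.get_calibration(n); f=192/np.tan(np.radians(c['fov_y'])/2)
    return c,f,R.from_euler('xyz',c['orientation'],degrees=True).as_matrix(),np.array(c['origin'])
def w(n,p):
    c,f,M,o=cal(n); return M@np.array(p)+o
def cloud(n,d):
    c,f,M,o=cal(n); v,u=np.mgrid[:384,:512]
    return np.stack([(u-c['cx'])/f*d,(v-c['cy'])/f*d,d],-1)@M.T+o
def px(n,P):
    c,f,M,o=cal(n); q=M.T@(np.array(P)-o); return q[0]/q[2]*f+c['cx'],q[1]/q[2]*f+c['cy']
def pix(n,P): return [int(round(a)) for a in px(n,P)]
E
python3 - <<'E'
from h import *
s=r.get_state(); print(s)
ims=[]
for n in('top','scene'):
    im,d=r.capture(n); print(r.get_calibration(n)); np.save(n+'.npy',d); cv2.imwrite(f'pics/{n}0.png',im)
    for t in('shoe_center','jig_pocket','tin_1_center','bolt','nut','gasket','knife','wrench','blank','hardener'):
        for q in r.pinpoint(n,t):
            P=w(n,q['at']); print(n,t,P.round(3),pix(n,P),round(q['conf'],2))
E
python3 -c "
import cv2
cv2.imwrite('pics/a.png',cv2.resize(cv2.imread('pics/top0.png'),(800,600),interpolation=cv2.INTER_CUBIC))
cv2.imwrite('pics/b.png',cv2.resize(cv2.imread('pics/scene0.png'),(800,600),interpolation=cv2.INTER_CUBIC))"
```

```text
{'time_s': 0.0, 'joints': array([-5.52849856e+01,  2.05897540e+01,  6.35300803e-01, -1.96561001e-02,
       -7.01347277e+01, -1.65071804e+01]), 'qd': array([-0.02993321, -0.0291389 ,  0.1277746 , -0.02307952, -0.04472951,
       -0.01935058]), 'joint_torque': array([-1.44930429e-03, -5.82712913e+01,  2.93066275e+01,  6.99723288e+00,
        7.10776090e-03, -1.41165874e-04]), 'tcp_pos': array([ 0.21074758, -0.64076326,  0.22565471]), 'eef_rot': array([ 1.79909244e+02, -7.62523012e-03, -1.61798854e+02]), 'contact_force': array([ 0.05691034, -0.0288893 , -1.20091443]), 'moment': array([-0.02144165, -0.01956401, -0.07509691]), 'gripper_width': 0.0873686697901047}
{'fov_y': 51.468231506467895, 'cx': 247.17615167984357, 'cy': 193.8400248455314, 'origin': array([ 0.42682414, -0.07442878,  1.22950286]), 'orientation': array([-175.23032277,   -0.50313714,  -88.93319415])}
top shoe_center [ 0.514 -0.414  0.021] [356, 200] 0.69
top shoe_center [ 0.398 -0.519  0.021] [391, 240] 0.64
top tin_1_center [0.649 0.128 0.04 ] [178, 152] 0.97
top bolt [ 0.645 -0.009  0.002] [224, 156] 0.56
top nut [ 0.5
[... 685 characters left out ...]
, 180] 0.71
scene shoe_center [0.647 0.129 0.036] [337, 212] 0.15
scene jig_pocket [ 0.598 -0.199  0.023] [218, 210] 0.78
scene jig_pocket [ 0.349 -0.238 -0.007] [209, 174] 0.21
scene tin_1_center [ 0.742  0.271 -0.002] [396, 243] 0.6
scene tin_1_center [ 0.743  0.039 -0.003] [308, 247] 0.49
scene nut [ 0.513 -0.415  0.015] [147, 199] 0.48
scene nut [ 0.504  0.162 -0.006] [337, 195] 0.46
scene nut [ 0.602 -0.197  0.018] [219, 212] 0.43
scene knife [ 0.741  0.038 -0.006] [308, 248] 0.92
scene wrench [ 0.347 -0.239 -0.005] [209, 173] 0.7
scene blank [ 0.742  0.271 -0.004] [395, 243] 0.69
scene hardener [ 0.611  0.362 -0.005] [413, 213] 0.77
scene hardener [ 0.349 -0.24  -0.006] [209, 174] 0.74
```

View pics/a.png

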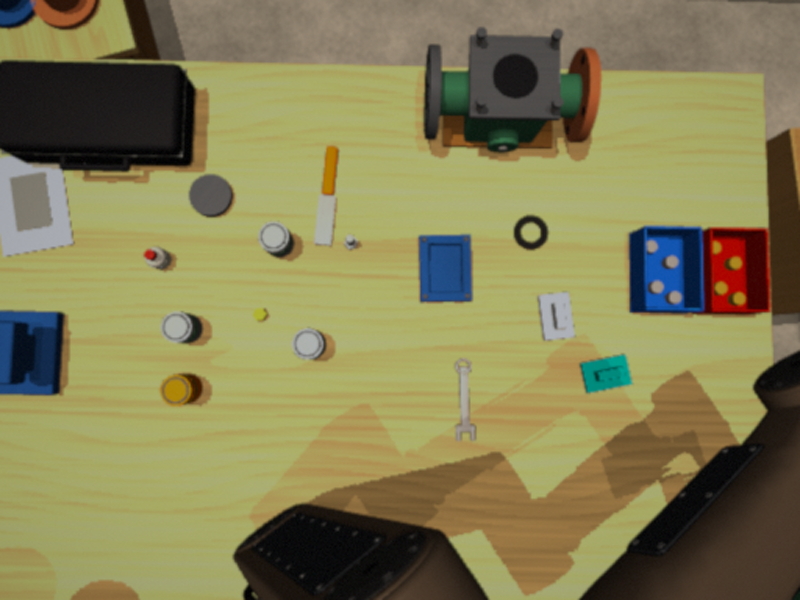

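View pics/b.png

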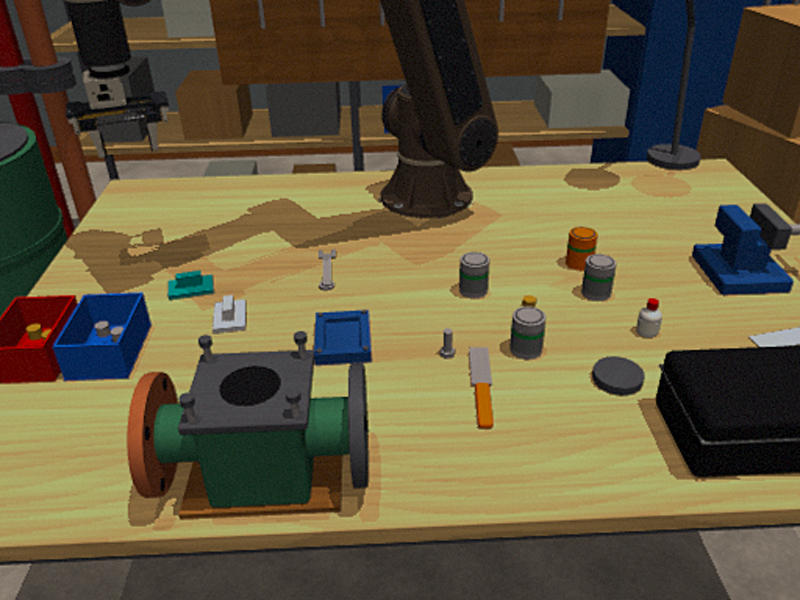

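Top view (800x600): the aluminium shoe is at (556,316). The turquoise look-alike at (606,373) is excluded by colour. The blue jig is at (445,268). The steel tins are at (275,239), (181,327) and (309,343), and the orange look-alike tin at (180,389) is excluded. Next I'll measure these and make an enlarged crop to confirm.

```bash
python3 - <<'E'
from h import *
im=cv2.imread('pics/top0.png'); d=np.load('top.npy'); C=cloud('top',d); Z=C[...,2]
hsv=cv2.cvtColor(im,cv2.COLOR_BGR2HSV)
def rect(m,lab):
    P=C[m][:,:2]; c,sz,a=cv2.minAreaRect((P*1000).astype(np.float32))
    print(lab,len(P),'mean',C[m].mean(0).round(4),'rect',np.round(c,1),np.round(sz,1),round(a,1)); 
def near(x,y,rad): return (np.hypot(C[...,0]-x,C[...,1]-y)<rad)&(d>0)
b=near(.513,-.415,.075)
print('table z',np.median(Z[b&(hsv[...,1]>80)]))
rect(b&(Z>.007)&(hsv[...,1]<70),'shoe'); rect(b&(Z>.028),'rib')
b=near(.6,-.2,.1); blue=b&(hsv[...,0]>100)&(hsv[...,0]<125)&(hsv[...,1]>120)
rect(blue&(Z>.005),'jig'); rect(blue&(Z<.019)&near(.6,-.2,.055),'pocket')
rect(near(.6,-.2,.055)&(Z<.018),'pocket2')
print('jig z',np.percentile(Z[blue],[5,25,50,75,95]).round(4))
n,l,s,c=cv2.connectedComponentsWithStats(((Z>.066)&(Z<.09)&(d>0)).astype(np.uint8))
for i in range(1,n):
    if 100<s[i,4]<900: rect(l==i,f'tin {c[i].round(0)}')
A=cv2.resize(im[170:265,270:420],(800,507),interpolation=cv2.INTER_CUBIC)
cv2.imwrite('pics/c.png',A)
E
```

```text
table z 0.001068180646077943
shoe 573 mean [ 0.5109 -0.4157  0.0184] rect [ 511.3 -417.5] [89.7 61. ] 6.8
rib 117 mean [ 0.5114 -0.4165  0.0382] rect [ 511.3 -416.4] [49.9 19.6] 8.5
jig 1274 mean [ 0.5993 -0.1958  0.0192] rect [ 598.8 -196. ] [127.1  95.7] 0.9
pocket 605 mean [ 0.6023 -0.198   0.0132] rect [ 603.8 -198.4] [92.7 62.3] 0.7
pocket2 607 mean [ 0.6019 -0.1981  0.0127] rect [ 603.  -199.8] [ 90.7 106.6] 1.0
jig z [0.01   0.0133 0.0204 0.0249 0.0278]
tin [79. 90.] 452 mean [0.8225 0.4188 0.0787] rect [813.1 445.2] [153.4 380. ] 26.3
tin [321.  86.] 262 mean [ 0.8473 -0.2954  0.0806] rect [ 850.6 -295. ] [139.4  45.7] 78.1
tin [ 58. 106.] 132 mean [0.7751 0.4827 0.0685] rect [776.9 477.4] [132.6  20.6] 86.1
tin [175. 151.] 312 mean [0.6456 0.1302 0.077 ] rect [647.  130.1] [57.7 54.8] 2.4
tin [431. 170.] 471 mean [ 0.6032 -0.6216  0.0737] rect [ 601.3 -620.2] [112.7 160.2] 89.9
tin [473. 171.] 499 mean [ 0.6024 -0.7453  0.0737] rect [ 601.4 -745.8] [160.3 113.8] 0.6
tin [113. 209.] 329 mean [0.4729 0.3035 0.0769] rect [473.3 304.5] [56.4 56. ] 52.6
tin [197. 219.] 314 mean [0.4467 0.0617 0.077 ] rect [446.2  62.3] [55.1 55.3] 2.5
tin [113. 249.] 341 mean [0.3571 0.2989 0.0766] rect [356.6 300.3] [55.7 56.6] 18.8
```

View pics/c.png

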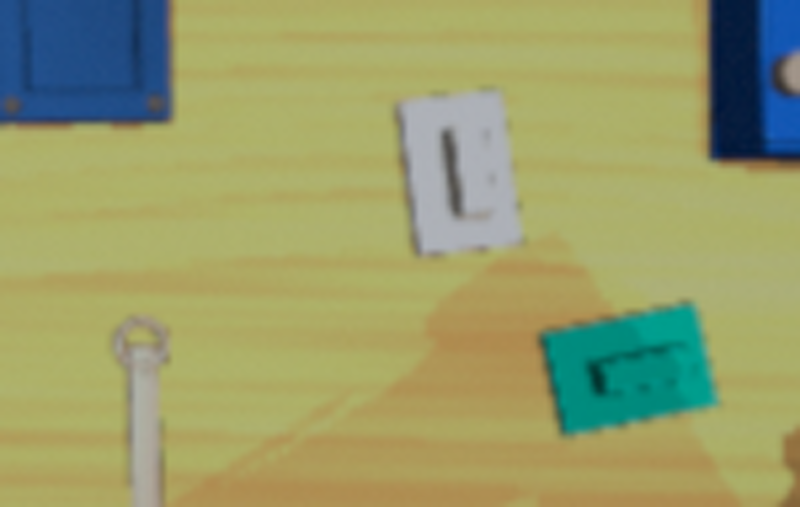

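The crop shows the aluminium shoe at (460,170), light grey with its rib up, and the turquoise one at (630,370), which is excluded. Next I'll refine the poses with silhouette fits.

```bash
cat >> h.py <<'E'
from scipy.optimize import minimize
def box(x,y,yaw,L,W,H):
    c,s=np.cos(np.radians(yaw)),np.sin(np.radians(yaw))
    return [(x+c*a-s*b,y+s*a+c*b,z) for a in(-L/2,L/2) for b in(-W/2,W/2) for z in(0,H)]
def cyl(x,y,yaw,D,_,H):
    t=np.linspace(0,2*np.pi,40); return [(x+D/2*np.cos(k),y+D/2*np.sin(k),z) for k in t for z in(0,H)]
def fit(n,mask,shape,p0,dims):
    S=4; M=cv2.resize(mask.astype(np.float32),None,fx=S,fy=S,interpolation=cv2.INTER_LINEAR)
    def cost(p):
        q=np.array([px(n,P) for P in shape(p[0]/1e3,p[1]/1e3,p[2] ,*dims)])
        q=((q+.5)*S-.5); m=np.zeros(M.shape,np.float32)
        h=cv2.convexHull(np.round(q*16).astype(np.int32)); cv2.fillConvexPoly(m,h,1,shift=4)
        return np.abs(m-M).sum()/m.sum()
    s=minimize(cost,[p0[0]*1e3,p0[1]*1e3,p0[2]],method='Nelder-Mead',options=dict(initial_simplex=np.array([p0[0]*1e3,p0[1]*1e3,p0[2]])+np.array([[-4,-3,-3],[5,0,0],[0,5,0],[0,0,4]])))
    return s.x.round(1),round(s.fun,3)
def plan(x,y,z,yaw,step=.04):
    """rows (tool axes) from the present pose to the world goal, yaw either way round"""
    s=r.get_state(); p=np.array(s['tcp_pos']); Rm=R.from_euler('xyz',s['eef_rot'],degrees=True).as_matrix()
    dy=(yaw-s['eef_rot'][2]+90)%180-90; g=np.array([x,y,z])-p
    N=max(int(np.ceil(np.linalg.norm(g)/step)),int(np.ceil(abs(dy)/7)),1)
    print('t',round(s['time_s'],2),'p',p.round(4),'yaw',round(s['eef_rot'][2],2),'dist',g.round(4),'dyaw',round(dy,2),'rows',N)
    th=-dy/N
    for k in range(N):
        v=(R.from_matrix(Rm)*R.from_euler('z',th*k,degrees=True)).as_matrix().T@(g/N); print([round(float(a),4) for a in v],round(th,2))
        if abs(th)<.05: print('x',N); break
E
python3 - <<'E'
from h import *
for n in('top','scene'):
    im=cv2.imread(f'pics/{n}0.png'); d=np.load(n+'.npy'); C=cloud(n,d); Z=C[...,2]
    hsv=cv2.cvtColor(im,cv2.COLOR_BGR2HSV)
    near=lambda x,y,q:(np.hypot(C[...,0]-x,C[...,1]-y)<q)&(d>0)
    h,s=hsv[...,0],hsv[...,1]
    blue=near(.6,-.2,.1)&(h>95)&(h<128)&(s>100)
    blue=cv2.morphologyEx(blue.astype(np.uint8),cv2.MORPH_CLOSE,np.ones((5,5)))
    print(n,'jig',fit(n,blue,box,(.6,-.198,1),(.13,.1,.024)))
    base=near(.511,-.416,.08)&((s<75)|(Z>.014))
    base=cv2.morphologyEx(base.astype(np.uint8),cv2.MORPH_OPEN,np.ones((3,3)))
    if n=='top': print(n,'shoe',fit(n,base,box,(.511,-.416,7),(.09,.06,.012)))
    for x,y in((.647,.13),(.474,.304),(.447,.062)):
        m=near(x,y,.055)&(Z>.006)
        m=cv2.morphologyEx(m.astype(np.uint8),cv2.MORPH_OPEN,np.ones((3,3)))
        print(n,'tin',fit(n,m,cyl,(x,y,0),(.058,0,.075)))
plan(.511,-.416,.1,7)
E
```

```text
top jig (array([ 599.6, -197. ,    1. ]), np.float64(0.07))
top shoe (array([ 510.5, -418.3,    7.2]), np.float64(0.069))Traceback (most recent call last):
  File "<stdin>", line 16, in <module>
  File "h.py", line 28, in fit
    s=minimize(cost,[p0[0]*1e3,p0[1]*1e3,p0[2]],method='Nelder-Mead',options=dict(initial_simplex=np.array([p0[0]*1e3,p0[1]*1e3,p0[2]])+np.array([[-4,-3,-3],[5,0,0],[0,5,0],[0,0,4]])))
    res = _minimize_neldermead(fun, x0, args, callback, bounds=bounds,
                               **options)
    fxcc = func(xcc)
    fx = function(np.copy(x), *(wrapper_args + args))
  File "h.py", line 24, in cost
    q=np.array([px(n,P) for P in shape(p[0]/1e3,p[1]/1e3,p[2] ,*dims)])
                ~~^^^^^
  File "h.py", line 13, in px
    c,f,M,o=cal(n); q=M.T@(np.array(P)-o); return q[0]/q[2]*f+c['cx'],q[1]/q[2]*f+c['cy']
            ~~~^^^
  File "h.py", line 5, in cal
    c=r.get_calibration(n); f=192/np.tan(np.radians(c['fov_y'])/2)
ValueError: time passes only in moves, steps and waits
```

```bash
sed -i 's/^def cal(n):/from functools import cache\n@cache\ndef cal(n):/' h.py
python3 - <<'E'
from h import *
for n in('top','scene'):
    im=cv2.imread(f'pics/{n}0.png'); d=np.load(n+'.npy'); C=cloud(n,d); Z=C[...,2]
    hsv=cv2.cvtColor(im,cv2.COLOR_BGR2HSV)
    near=lambda x,y,q:(np.hypot(C[...,0]-x,C[...,1]-y)<q)&(d>0)
    h,s=hsv[...,0],hsv[...,1]
    if n=='scene':
        blue=near(.6,-.2,.1)&(h>95)&(h<128)&(s>100)
        blue=cv2.morphologyEx(blue.astype(np.uint8),cv2.MORPH_CLOSE,np.ones((5,5)))
        print(n,'jig',fit(n,blue,box,(.6,-.198,1),(.13,.1,.024)))
    for x,y in((.647,.13),(.474,.304),(.447,.062)):
        m=near(x,y,.055)&(Z>.006)
        m=cv2.morphologyEx(m.astype(np.uint8),cv2.MORPH_OPEN,np.ones((3,3)))
        print(n,'tin',fit(n,m,cyl,(x,y,0),(.058,0,.075)))
plan(.511,-.4175,.1,7.3)
E
```

```text
top tin (array([646.9, 131.6,   1.4]), np.float64(0.077))
top tin (array([ 4.738e+02,  3.060e+02, -3.000e-01]), np.float64(0.076))
top tin (array([446.8,  62.4,   2.9]), np.float64(0.085))
scene jig (array([ 604. , -198. ,    1.8]), np.float64(0.071))
scene tin (array([643.1, 132.6,   2.4]), np.float64(0.13))
scene tin (array([4.705e+02, 3.075e+02, 3.000e-01]), np.float64(0.148))
scene tin (array([444.8,  62.3,   4. ]), np.float64(0.14))
t 1.1 p [ 0.2109 -0.6412  0.2266] yaw -161.79 dist [ 0.3001  0.2237 -0.1266] dyaw -10.91 rows 10
[-0.0355, 0.0119, 0.0127] 1.09
[-0.0353, 0.0125, 0.0127] 1.09
[-0.035, 0.0132, 0.0127] 1.09
[-0.0348, 0.0139, 0.0127] 1.09
[-0.0345, 0.0145, 0.0127] 1.09
[-0.0342, 0.0152, 0.0127] 1.09
[-0.0339, 0.0158, 0.0127] 1.09
[-0.0336, 0.0165, 0.0127] 1.09
[-0.0333, 0.0171, 0.0127] 1.09
[-0.033, 0.0177, 0.0127] 1.09
```

>>> {"method": "send_rows", "body": {
  "motion": [
    {"travel": [-0.0355,0.012,0.0127],"spin": 1.09},
    {"travel": [-0.0353,0.0125,0.0127],"spin": 1.09},
    {"travel": [-0.035,0.0132,0.0127],"spin": 1.09},
    {"travel": [-0.0348,0.0139,0.0127],"spin": 1.09},
    {"travel": [-0.0345,0.0145,0.0127],"spin": 1.09}
  ],
  "gripper": 0.4,
  "squeeze": 35
}}

```text
time_s: 1.52
tcp_pos: [0.3608, -0.5325, 0.1642]
eef_rot: [-179.6, 0.1, -168.1]
contact_force: [1.0, -0.2, -0.4]
gripper_width: 0.063
```

>>> {"method": "send_rows", "body": {
  "motion": [
    {"travel": [-0.0342,0.0152,0.0127],"spin": 1.09},
    {"travel": [-0.0339,0.0158,0.0127],"spin": 1.09},
    {"travel": [-0.0336,0.0165,0.0127],"spin": 1.09},
    {"travel": [-0.0333,0.0171,0.0127],"spin": 1.09},
    {"travel": [-0.033,0.0177,0.0127],"spin": 1.09}
  ]
}}

```text
time_s: 1.93
tcp_pos: [0.5198, -0.4176, 0.099]
eef_rot: [-179.5, 0.2, -173.8]
contact_force: [-0.4, -0.9, -0.3]
gripper_width: 0.0615
```

```bash
python3 -c "
from h import *
plan(.511,-.4175,.06,7.3)"
```

```text
t 1.93 p [ 0.5198 -0.4176  0.099 ] yaw -173.83 dist [-0.0088  0.0001 -0.039 ] dyaw 1.13 rows 1
[0.0089, 0.0014, 0.0389] -1.13
```

>>> {"method": "send_rows", "body": {
  "motion": [
    {"travel": [0.0089,0.001,0.02],"spin": -1.1},
    {"travel": [0,0,0.02],"spin": 0},
    {"travel": [0,0,0],"spin": 0}
  ]
}}

```text
time_s: 2.18
tcp_pos: [0.5183, -0.4115, 0.0551]
eef_rot: [-179.5, 0.2, -172.2]
contact_force: [-1.7, 1.0, -0.3]
gripper_width: 0.0611
```

```bash
python3 - <<'E'
from h import *
im,d=r.capture('scene'); cv2.imwrite('pics/s1.png',im)
cv2.imwrite('pics/d.png',cv2.resize(im[110:240,60:240],(800,578),interpolation=cv2.INTER_CUBIC))
plan(.511,-.4175,.0155,7.3)
E
```

```text
t 2.23 p [ 0.5185 -0.4123  0.057 ] yaw -172.22 dist [-0.0075 -0.0052 -0.0415] dyaw -0.48 rows 2
[0.0042, -0.0019, 0.0208] 0.24
[0.0042, -0.0019, 0.0208] 0.24
```

View pics/d.png

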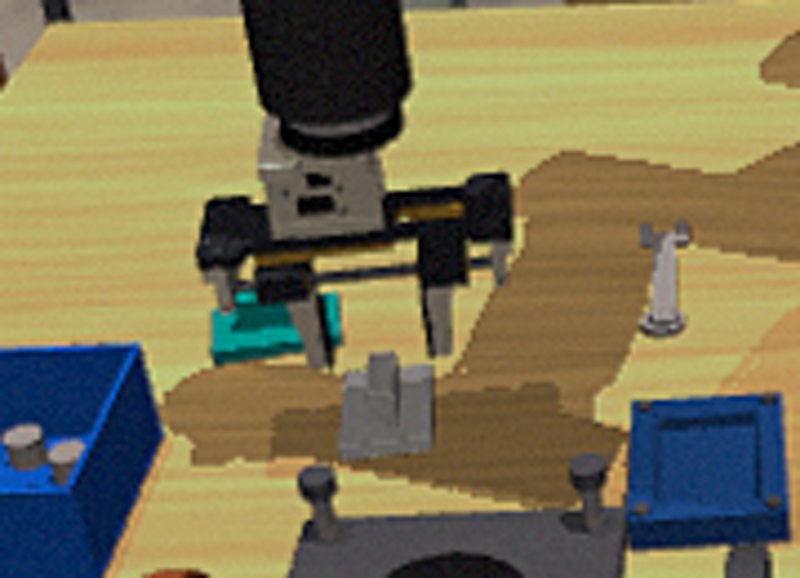

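The crop shows the fingers at (320,330) and (440,320), straddling the rib at (385,380), with both tips above it. I'll correct the offset and descend.

>>> {"method": "send_rows", "body": {
  "motion": [
    {"travel": [0.008,-0.004,0.012],"spin": 0.4},
    {"travel": [0,0,0.012],"spin": 0},
    {"travel": [0,0,0],"spin": 0}
  ]
}}

```text
time_s: 2.48
tcp_pos: [0.5127, -0.4194, 0.0358]
eef_rot: [-179.3, 0.5, -172.6]
contact_force: [-0.5, 0.2, -0.8]
gripper_width: 0.0613
```

```bash
python3 - <<'E'
from h import *
plan(.511,-.4175,.0165,7.3)
E
```

```text
t 2.48 p [ 0.5127 -0.4194  0.0358] yaw -172.62 dist [-0.0017  0.0019 -0.0193] dyaw -0.08 rows 1
[0.0016, 0.0024, 0.0193] 0.08
```

>>> {"method": "send_rows", "body": {
  "motion": [
    {"travel": [0.001,0.002,0.01],"spin": 0},
    {"travel": [0,0,0.007],"spin": 0},
    {"travel": [0,0,0],"spin": 0}
  ]
}}

```text
time_s: 2.73
tcp_pos: [0.5125, -0.4193, 0.0201]
eef_rot: [-179.1, 0.6, -172.7]
contact_force: [-1.2, 0.4, -0.8]
gripper_width: 0.0613
```

```bash
python3 - <<'E'
from h import *
plan(.511,-.4175,.0165,7.3); print(r.get_state()['eef_rot'])
E
```

```text
t 2.73 p [ 0.5125 -0.4193  0.0201] yaw -172.69 dist [-0.0015  0.0018 -0.0036] dyaw -0.01 rows 1
[0.0013, 0.0021, 0.0036] 0.01
x 1
[-179.11684737    0.62749065 -172.69041311]
```

>>> {"method": "send_rows", "body": {
  "motion": [
    {"travel": [0.001,0.002,0.003],"spin": 0},
    {"travel": [0,0,0],"spin": 0}
  ]
}}

```text
time_s: 2.9
tcp_pos: [0.5113, -0.4176, 0.0171]
eef_rot: [-179.1, 0.6, -172.7]
contact_force: [-0.3, -0.1, 0.3]
gripper_width: 0.0613
```

>>> {"method": "send_rows", "body": {
  "motion": [
    {"travel": [0,0,0],"spin": 0},
    {"travel": [0,0,0],"spin": 0},
    {"travel": [0,0,0],"spin": 0},
    {"travel": [0,0,0],"spin": 0}
  ],
  "gripper": -1,
  "squeeze": 35
}}

```text
time_s: 3.23
tcp_pos: [0.5121, -0.4177, 0.0181]
eef_rot: [-179.1, 0.7, -172.7]
contact_force: [-0.6, -0.1, -1.7]
gripper_width: 0.0405
```

>>> {"method": "send_rows", "body": {
  "motion": [
    {"travel": [0,0,0],"spin": 0},
    {"travel": [0,0,0],"spin": 0}
  ]
}}

```text
time_s: 3.4
tcp_pos: [0.5123, -0.4178, 0.0185]
eef_rot: [-179.0, 0.7, -172.7]
contact_force: [-0.0, 0.3, 0.2]
gripper_width: 0.0269
```

>>> {"method": "send_rows", "body": {
  "motion": [
    {"travel": [-0.0005,0,0.001],"spin": 0},
    {"travel": [0,0,0.001],"spin": 0},
    {"travel": [0,0,0],"spin": 0},
    {"travel": [0,0,0],"spin": 0}
  ]
}}

```text
time_s: 3.73
tcp_pos: [0.5131, -0.4175, 0.0178]
eef_rot: [-179.0, 0.8, -172.6]
contact_force: [0.5, -0.3, -1.6]
gripper_width: 0.0178
```

```bash
python3 - <<'E'
from h import *
s=r.get_state(); print(s['gripper_width'],s['contact_force'],s['moment'],s['eef_rot'])
plan(.6005,-.1975,.1,1.2,.035)
E
```

```text
0.01777505972944983 [ 0.47518681 -0.28841582 -1.56943927] [-0.16661697  0.04503047  0.0006579 ] [-179.01938066    0.76085033 -172.64608772]
t 3.73 p [ 0.5131 -0.4175  0.0178] yaw -172.65 dist [0.0874 0.22   0.0822] dyaw -6.15 rows 8
[-0.0145, 0.0257, -0.0105] 0.77
[-0.0141, 0.0259, -0.0105] 0.77
[-0.0138, 0.0261, -0.0105] 0.77
[-0.0134, 0.0263, -0.0105] 0.77
[-0.0131, 0.0264, -0.0105] 0.77
[-0.0127, 0.0266, -0.0105] 0.77
[-0.0124, 0.0268, -0.0105] 0.77
[-0.012, 0.027, -0.0105] 0.77
```

>>> {"method": "send_rows", "body": {
  "motion": [
    {"travel": [0,0,-0.02],"spin": 0},
    {"travel": [0,0,-0.03],"spin": 0},
    {"travel": [-0.0145,0.0257,-0.02],"spin": 0.77},
    {"travel": [-0.0141,0.0259,-0.012],"spin": 0.77},
    {"travel": [-0.0138,0.0261,0],"spin": 0.77}
  ]
}}

```text
time_s: 4.15
tcp_pos: [0.5412, -0.3354, 0.097]
eef_rot: [-179.3, 0.3, -175.5]
contact_force: [1.2, 0.1, -2.3]
gripper_width: 0.0177
```

>>> {"method": "send_rows", "body": {
  "motion": [
    {"travel": [-0.0134,0.0263,0],"spin": 0.77},
    {"travel": [-0.0131,0.0264,0],"spin": 0.77},
    {"travel": [-0.0127,0.0266,0],"spin": 0.77},
    {"travel": [-0.0124,0.0268,0],"spin": 0.77}
  ]
}}

```text
time_s: 4.48
tcp_pos: [0.5875, -0.2218, 0.0963]
eef_rot: [-179.4, 0.4, -178.9]
contact_force: [0.1, -0.5, -2.5]
gripper_width: 0.0179
```

>>> {"method": "send_rows", "body": {
  "motion": [
    {"travel": [-0.009,0.012,0],"spin": 0.77},
    {"travel": [0,0,0],"spin": 0},
    {"travel": [0,0,0],"spin": 0}
  ]
}}

```text
time_s: 4.73
tcp_pos: [0.598, -0.2029, 0.0948]
eef_rot: [-179.5, 0.4, -179.4]
contact_force: [-0.9, -0.3, -2.4]
gripper_width: 0.0177
```

```bash
python3 - <<'E'
from h import *
s=r.get_state(); print(s['gripper_width'],s['contact_force'],s['eef_rot'])
plan(.6005,-.1975,.06,1.2,.035)
E
```

```text
0.017723738898843742 [-0.85501586 -0.25833569 -2.37882856] [-179.46438096    0.37852407 -179.44434788]
t 4.73 p [ 0.598  -0.2029  0.0948] yaw -179.44 dist [ 0.0025  0.0054 -0.0348] dyaw 0.64 rows 2
[-0.0011, 0.0028, 0.0174] -0.32
[-0.0012, 0.0028, 0.0174] -0.32
```

>>> {"method": "send_rows", "body": {
  "motion": [
    {"travel": [-0.004,0.004,0.017],"spin": -0.4},
    {"travel": [-0.001,0.002,0.017],"spin": -0.2},
    {"travel": [0,0,0.003],"spin": 0},
    {"travel": [0,0,0],"spin": 0}
  ]
}}

```text
time_s: 5.07
tcp_pos: [0.6023, -0.1986, 0.0563]
eef_rot: [-179.5, 0.3, -178.8]
contact_force: [0.4, 0.4, -2.6]
gripper_width: 0.0178
```

```bash
python3 - <<'E'
from h import *
s=r.get_state(); print(s['gripper_width'],s['contact_force'],s['eef_rot'])
for n in('scene','top'):
    im,d=r.capture(n); np.save(n+'2.npy',d); cv2.imwrite(f'pics/{n}2.png',im)
    for t in('shoe_center','jig_pocket'):
        for q in r.pinpoint(n,t): P=w(n,q['at']); print(n,t,P.round(4),pix(n,P),round(q['conf'],2))
A=cv2.imread('pics/scene2.png')[130:255,170:280];B=cv2.imread('pics/top2.png')[130:210,240:330]
cv2.imwrite('pics/e.png',np.hstack([cv2.resize(A,(440,500),interpolation=cv2.INTER_CUBIC),cv2.resize(B,(360,320),interpolation=cv2.INTER_CUBIC)[:500] if 0 else cv2.copyMakeBorder(cv2.resize(B,(360,320),interpolation=cv2.INTER_CUBIC),0,180,0,0,cv2.BORDER_CONSTANT)]))
plan(.603,-.1975,.035,1.2,.035)
E
```

```text
0.017795798065402834 [ 0.41503715  0.35081156 -2.63171451] [-179.46059596    0.34384786 -178.83489484]
scene shoe_center [ 0.4024 -0.5115  0.0166] [122, 180] 0.97
scene shoe_center [ 0.6037 -0.2002  0.0548] [217, 202] 0.94
scene jig_pocket [ 0.5989 -0.1979  0.0204] [219, 211] 0.9
scene jig_pocket [0.4704 0.3071 0.0371] [383, 176] 0.4
top shoe_center [ 0.4012 -0.5157  0.0211] [389, 238] 0.72
top shoe_center [ 0.6028 -0.1975  0.0617] [286, 168] 0.44
top jig_pocket [ 0.5976 -0.1963  0.0232] [285, 172] 0.69
t 5.37 p [ 0.6037 -0.1984  0.0582] yaw -178.82 dist [-0.0007  0.0009 -0.0232] dyaw 0.02 rows 1
[0.0009, 0.0011, 0.0232] -0.02
x 1
```

View pics/e.png

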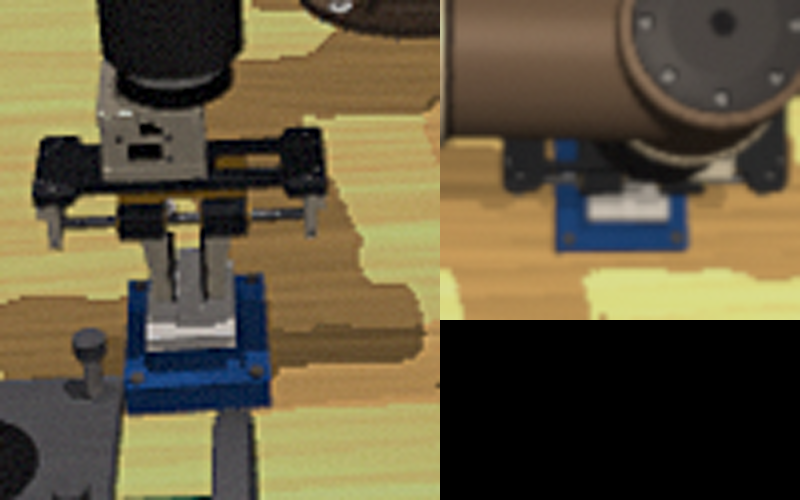

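The crop shows the shoe held level above the pocket at left-panel (190,330), with the jig front edge at (195,380). Shoe and jig front faces can be compared by depth in this same picture.

```bash
python3 - <<'E'
from h import *
n='scene'
im=cv2.imread('pics/scene2.png'); d=np.load('scene2.npy'); C=cloud(n,d); hsv=cv2.cvtColor(im,cv2.COLOR_BGR2HSV)
X,Y,Z=C[...,0],C[...,1],C[...,2]
near=(abs(X-.6)<.09)&(abs(Y+.2)<.07)&(d>0)
blue=near&(hsv[...,0]>95)&(hsv[...,0]<128)&(hsv[...,1]>100)
sh=near&(hsv[...,1]<70)&(Z>.035)&(Z<.062)&(X>.61)
# edge pixels: per column the lowest shoe pixel and the front jig pixels
for lab,m in(('shoe',sh),('jig',blue)):
    cols=np.where(m.any(0))[0]; o=[]
    for u in cols[3:-3]:
        v=np.where(m[:,u])[0]; vb=v[-3:]; o.append([X[vb,u].mean(),Z[vb,u].mean(),v[-1]])
    o=np.array(o); print(lab,'front x,z,row',np.median(o,0).round(4),'Yrange',np.percentile(Y[m],[1,99]).round(4),'cols',cols[[0,-1]])
    V,U=np.where(m); bot=[np.where(m[:,u])[0][-1] for u in cols[2:-2]]; print(' slope row/col',np.polyfit(cols[2:-2],bot,1)[0].round(3))
cc,f,M,o=cal(n)
# predicted front-bottom rows: shoe underside z, jig front foot z=0
for x in(.643,.646,.649): print('shoe pred',x,np.round(px(n,(x,-.2,.0405)),1))
for x in(.662,.665,.668): print('jig pred',x,np.round(px(n,(x,-.2,.0)),1))
E
```

```text
shoe front x,z,row [6.472e-01 4.180e-02 2.160e+02] Yrange [-0.2282 -0.1698] cols [207 228]
 slope row/col -0.074
jig front x,z,row [6.662e-01 6.400e-03 2.310e+02] Yrange [-0.2521 -0.1435] cols [188 240]
 slope row/col 0.852
shoe pred 0.643 [217.1 214.9]
shoe pred 0.646 [217.  215.6]
shoe pred 0.649 [217.  216.2]
jig pred 0.662 [217.9 230.8]
jig pred 0.665 [217.8 231.5]
jig pred 0.668 [217.8 232.2]
```

>>> {"method": "send_rows", "body": {
  "motion": [
    {"travel": [0.0015,0.0015,0.008],"spin": 0},
    {"travel": [0,0,0.007],"spin": 0},
    {"travel": [0,0,0],"spin": 0}
  ]
}}

```text
time_s: 5.62
tcp_pos: [0.603, -0.1972, 0.0437]
eef_rot: [-179.4, 0.7, -178.8]
contact_force: [-0.7, 0.2, -3.2]
gripper_width: 0.0178
```

```bash
python3 - <<'E'
from h import *
s=r.get_state(); print(s['contact_force'],s['eef_rot'])
plan(.602,-.197,.03,1.2,.035)
E
```

```text
[-0.68914698  0.20261102 -3.19612126] [-179.4436382     0.73778956 -178.84748944]
t 5.62 p [ 0.603  -0.1972  0.0437] yaw -178.85 dist [-0.001   0.0002 -0.0137] dyaw 0.05 rows 1
[0.0012, 0.0004, 0.0137] -0.05
x 1
```

>>> {"method": "send_rows", "body": {
  "motion": [
    {"travel": [0.001,0,0.004],"spin": 0},
    {"travel": [0,0,0.003],"spin": 0}
  ]
}}

```text
time_s: 5.78
tcp_pos: [0.6022, -0.1972, 0.0364]
eef_rot: [-179.4, 0.8, -178.8]
contact_force: [-0.5, 1.4, -2.4]
gripper_width: 0.0174
```

>>> {"method": "send_rows", "body": {
  "motion": [
    {"travel": [0,0,0.003],"spin": 0},
    {"travel": [0,0,0.003],"spin": 0}
  ]
}}

```text
time_s: 5.95
tcp_pos: [0.6023, -0.1971, 0.0296]
eef_rot: [-179.4, 0.7, -178.8]
contact_force: [-0.4, 0.4, -1.9]
gripper_width: 0.0175
```

>>> {"method": "send_rows", "body": {
  "motion": [
    {"travel": [0,0,0.003],"spin": 0},
    {"travel": [0,0,0],"spin": 0}
  ]
}}

```text
time_s: 6.12
tcp_pos: [0.6027, -0.1971, 0.0303]
eef_rot: [-179.4, 0.8, -178.7]
contact_force: [-0.7, -1.3, -2.6]
gripper_width: 0.018
```

>>> {"method": "send_rows", "body": {
  "motion": [
    {"travel": [0,0,0.003],"spin": 0},
    {"travel": [0,0,0.001],"spin": 0}
  ]
}}

```text
time_s: 6.28
tcp_pos: [0.6037, -0.1973, 0.0293]
eef_rot: [-179.3, 0.9, -178.6]
contact_force: [-4.5, 1.7, 6.3]
gripper_width: 0.0181
```

>>> {"method": "send_rows", "body": {
  "motion": [
    {"travel": [0,0,0],"spin": 0},
    {"travel": [0,0,0],"spin": 0},
    {"travel": [0,0,0],"spin": 0}
  ],
  "gripper": 0.1
}}

```text
time_s: 6.53
tcp_pos: [0.6046, -0.1975, 0.0297]
eef_rot: [-179.3, 1.0, -178.6]
contact_force: [0.3, -0.3, 0.6]
gripper_width: 0.0327
```

>>> {"method": "send_rows", "body": {
  "motion": [
    {"travel": [0,0,-0.01],"spin": 0},
    {"travel": [0,0,-0.03],"spin": 0},
    {"travel": [0,0,-0.04],"spin": 0},
    {"travel": [0,0,-0.04],"spin": 0},
    {"travel": [0,0,0],"spin": 0}
  ],
  "gripper": 1
}}

```text
time_s: 6.95
tcp_pos: [0.6008, -0.1968, 0.1523]
eef_rot: [-179.2, 0.6, -178.6]
contact_force: [1.4, 0.3, 1.2]
gripper_width: 0.0653
```

```bash
python3 - <<'E'
from h import *
print(r.get_state()['eef_rot'])
plan(.6455,.1315,.13,0,.04)
E
```

```text
[-179.23334027    0.5830131  -178.6170511 ]
t 6.95 p [ 0.6008 -0.1968  0.1523] yaw -178.62 dist [ 0.0447  0.3283 -0.0223] dyaw -1.38 rows 9
[-0.0058, 0.0364, 0.002] 0.15
[-0.0057, 0.0364, 0.002] 0.15
[-0.0056, 0.0364, 0.002] 0.15
[-0.0055, 0.0364, 0.002] 0.15
[-0.0054, 0.0364, 0.002] 0.15
[-0.0053, 0.0365, 0.002] 0.15
[-0.0052, 0.0365, 0.002] 0.15
[-0.0051, 0.0365, 0.002] 0.15
[-0.005, 0.0365, 0.002] 0.15
```

>>> {"method": "send_rows", "body": {
  "motion": [
    {"travel": [-0.0058,0.0364,0.002],"spin": 0.15},
    {"travel": [-0.0057,0.0364,0.002],"spin": 0.15},
    {"travel": [-0.0056,0.0364,0.002],"spin": 0.15},
    {"travel": [-0.0055,0.0364,0.002],"spin": 0.15},
    {"travel": [-0.0054,0.0364,0.002],"spin": 0.15}
  ]
}}

```text
time_s: 7.37
tcp_pos: [0.6292, -0.0156, 0.1481]
eef_rot: [-179.2, 1.3, 180.0]
contact_force: [1.0, -0.0, -0.7]
gripper_width: 0.0875
```

>>> {"method": "send_rows", "body": {
  "motion": [
    {"travel": [-0.0053,0.0364,0.002],"spin": 0.15},
    {"travel": [-0.005,0.036,0.002],"spin": 0.15},
    {"travel": [-0.005,0.03,0.002],"spin": 0.15},
    {"travel": [-0.003,0.015,0.002],"spin": 0.15},
    {"travel": [0,0,0],"spin": 0}
  ]
}}

```text
time_s: 7.78
tcp_pos: [0.6501, 0.1145, 0.141]
eef_rot: [-179.3, 1.6, 179.7]
contact_force: [0.0, -0.6, 0.1]
gripper_width: 0.0878
```

```bash
python3 - <<'E'
from h import *
print(r.get_state()['eef_rot'])
ims=[]
for n in('scene','top'):
    im,d=r.capture(n); np.save(n+'3.npy',d); cv2.imwrite(f'pics/{n}3.png',im); C=cloud(n,d)
    hsv=cv2.cvtColor(im,cv2.COLOR_BGR2HSV)
    m=(abs(C[...,0]-.6)<.065)&(abs(C[...,1]+.198)<.05)&(hsv[...,1]<70)&(d>0)&(C[...,2]<.05)
    b=m&(C[...,2]<.031)
    P=(C[b][:,:2]*1000).astype(np.float32); print(n,cv2.minAreaRect(P),'z',np.percentile(C[b][:,2],[5,50,95]).round(4))
    A=C[b]; k,*_=np.linalg.lstsq(np.c_[A[:,:2]-A[:,:2].mean(0),np.ones(len(A))],A[:,2],rcond=None); print('tilt deg',np.degrees(k[:2]).round(2))
A=cv2.imread('pics/scene3.png')[175:255,180:260];B=cv2.imread('pics/top3.png')[130:210,240:320]
cv2.imwrite('pics/f.png',cv2.resize(np.hstack([A,B]),(800,400),interpolation=cv2.INTER_CUBIC))
plan(.6455,.1315,.085,0,.04)
E
```

```text
[-179.33772143    1.60416493  179.65378483]
scene ((599.5926513671875, -198.34844970703125), (99.34679412841797, 129.85520935058594), 89.53746795654297) z [-0.7582 -0.7498  0.0232]
tilt deg [296.88  -2.53]
top ((600.0260009765625, -198.17465209960938), (129.81089782714844, 97.04100799560547), 0.08530856668949127) z [0.0173 0.0251 0.0289]
tilt deg [ 0.26 -2.11]
t 7.88 p [0.6496 0.1121 0.1412] yaw 179.59 dist [-0.0041  0.0194 -0.0562] dyaw 0.41 rows 2
[0.0029, 0.01, 0.0279] -0.2
[0.0029, 0.01, 0.0279] -0.2
```

View pics/f.png

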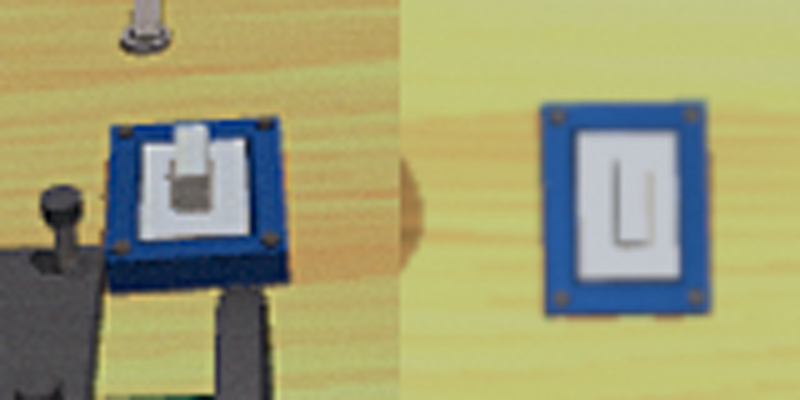

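The crop shows the shoe flush in the pocket with its rib up and an even blue frame all round: scene panel (190,190), top panel (628,205). On to tin B.

>>> {"method": "send_rows", "body": {
  "motion": [
    {"travel": [0.003,0.012,0.014],"spin": -0.2},
    {"travel": [0.002,0.008,0.014],"spin": -0.2},
    {"travel": [0,0,0.01],"spin": 0},
    {"travel": [0,0,0],"spin": 0}
  ]
}}

```text
time_s: 8.22
tcp_pos: [0.6463, 0.1279, 0.1039]
eef_rot: [-179.4, 1.7, 179.8]
contact_force: [-0.1, -1.2, -0.9]
gripper_width: 0.0877
```

```bash
python3 - <<'E'
from h import *
print(r.get_state()['eef_rot'])
plan(.6455,.1315,.03,0,.04)
E
```

```text
[-179.35763018    1.73070912  179.80495331]
t 8.22 p [0.6463 0.1279 0.1039] yaw 179.8 dist [-0.0008  0.0036 -0.0739] dyaw 0.2 rows 2
[0.0015, 0.0022, 0.0369] -0.1
[0.0015, 0.0022, 0.0369] -0.1
```

>>> {"method": "send_rows", "body": {
  "motion": [
    {"travel": [0.001,0.003,0.02],"spin": -0.1},
    {"travel": [0.001,0.001,0.02],"spin": 0},
    {"travel": [0,0,0.02],"spin": 0},
    {"travel": [0,0,0.01],"spin": 0},
    {"travel": [0,0,0],"spin": 0}
  ]
}}

```text
time_s: 8.63
tcp_pos: [0.649, 0.1253, 0.0355]
eef_rot: [-179.4, 2.0, 179.6]
contact_force: [-0.5, 0.1, 0.5]
gripper_width: 0.0876
```

```bash
python3 - <<'E'
from h import *
print(r.get_state()['eef_rot'])
plan(.6455,.1315,.03,0,.04)
E
```

```text
[-179.3924868     1.97800239  179.62171129]
t 8.63 p [0.649  0.1253 0.0355] yaw 179.62 dist [-0.0035  0.0062 -0.0055] dyaw 0.38 rows 1
[0.0037, 0.0063, 0.0053] -0.38
```

>>> {"method": "send_rows", "body": {
  "motion": [
    {"travel": [0.003,0.006,0.004],"spin": -0.3},
    {"travel": [0,0,0],"spin": 0}
  ],
  "gripper": 0.5
}}

```text
time_s: 8.8
tcp_pos: [0.6466, 0.1301, 0.0322]
eef_rot: [-179.4, 2.0, 179.8]
contact_force: [0.2, 0.2, -0.0]
gripper_width: 0.079
```

>>> {"method": "send_rows", "body": {
  "motion": [
    {"travel": [0,0,0],"spin": 0}
  ]
}}

```text
time_s: 8.88
tcp_pos: [0.6472, 0.1303, 0.0332]
eef_rot: [-179.4, 2.1, 179.9]
contact_force: [-0.1, -0.2, 0.5]
gripper_width: 0.0728
```

```bash
python3 - <<'E'
from h import *
s=r.get_state();print(s['eef_rot'],s['gripper_width'],s['contact_force'])
plan(.6455,.1315,.03,0,.04)
E
```

```text
[-179.38537376    2.06027289  179.85333185] 0.07283249102979415 [-0.05564161 -0.24840385  0.5440068 ]
t 8.88 p [0.6472 0.1303 0.0332] yaw 179.85 dist [-0.0017  0.0012 -0.0032] dyaw 0.15 rows 1
[0.0018, 0.0013, 0.0031] -0.15
```

>>> {"method": "send_rows", "body": {
  "motion": [
    {"travel": [0.0015,0.0012,0.002],"spin": 0},
    {"travel": [0,0,0],"spin": 0},
    {"travel": [0,0,0.0005],"spin": 0},
    {"travel": [0,0,0],"spin": 0}
  ],
  "gripper": -1,
  "squeeze": 40
}}

```text
time_s: 9.22
tcp_pos: [0.6468, 0.1325, 0.0334]
eef_rot: [-179.5, 2.3, 179.9]
contact_force: [0.5, 0.1, -2.8]
gripper_width: 0.0575
```

>>> {"method": "send_rows", "body": {
  "motion": [
    {"travel": [0,0,0],"spin": 0},
    {"travel": [0,0,0],"spin": 0}
  ]
}}

```text
time_s: 9.38
tcp_pos: [0.6465, 0.1325, 0.0334]
eef_rot: [-179.5, 2.2, 179.9]
contact_force: [0.3, 0.1, -2.6]
gripper_width: 0.0575
```

>>> {"method": "send_rows", "body": {
  "motion": [
    {"travel": [0,0,-0.01],"spin": 0},
    {"travel": [0,0,-0.02],"spin": 0},
    {"travel": [0,0,-0.01],"spin": 0},
    {"travel": [0,0,0],"spin": 0},
    {"travel": [0,0,0],"spin": 0}
  ]
}}

```text
time_s: 9.8
tcp_pos: [0.6439, 0.1326, 0.0752]
eef_rot: [-179.4, 2.1, 179.9]
contact_force: [0.3, 0.3, -2.7]
gripper_width: 0.0575
```

```bash
cat >> h.py <<'E'
def weigh(k=8):
    F=[];T=[];P=[]
    for i in range(k):
        r.capture('scene'); s=r.get_state(); F.append(s['contact_force']); T.append(s['joint_torque']); P.append(s['tcp_pos'])
    F=np.array(F); print('F',F.mean(0).round(2),'sd',F.std(0).round(2),'tau',np.mean(T,0).round(2),'gap',s['gripper_width'],'t',s['time_s'],'rot',np.round(s['eef_rot'],2),'p',np.round(s['tcp_pos'],4), 'dz',np.ptp(np.array(P)[:,2]).round(4))
E
python3 -c "
from h import *
weigh()"
```

```text
F [-0.06 -0.06 -2.22] sd [0.43 0.54 0.54] tau [  0.   -60.64  24.97   6.05   0.     0.  ] gap 0.05760283668367182 t 10.2 rot [-179.37    2.01  179.88] p [0.6434 0.1322 0.0739] dz 0.0015
```

Tin B weighs about 220 g (Fz −2.2 N), which is light. I'll put it back.

>>> {"method": "send_rows", "body": {
  "motion": [
    {"travel": [-0.001,0,0.015],"spin": 0},
    {"travel": [-0.001,0,0.015],"spin": 0},
    {"travel": [0,0,0.005],"spin": 0},
    {"travel": [0,0,0],"spin": 0}
  ]
}}

```text
time_s: 10.53
tcp_pos: [0.6472, 0.132, 0.0379]
eef_rot: [-179.4, 2.0, 179.9]
contact_force: [0.4, 0.6, -2.2]
gripper_width: 0.0577
```

```bash
python3 - <<'E'
from h import *
s=r.get_state();print(s['eef_rot'],s['gripper_width'],s['contact_force'])
plan(.6465,.1325,.0334,0,.04)
E
```

```text
[-179.38036609    2.0489179   179.89237641] 0.05773432391643954 [ 0.35140485  0.61659787 -2.17778704]
t 10.53 p [0.6472 0.132  0.0379] yaw 179.89 dist [-0.0007  0.0005 -0.0045] dyaw 0.11 rows 1
[0.0009, 0.0006, 0.0045] -0.11
```

>>> {"method": "send_rows", "body": {
  "motion": [
    {"travel": [0,0,0.003],"spin": 0},
    {"travel": [0,0,0.002],"spin": 0}
  ]
}}

```text
time_s: 10.7
tcp_pos: [0.6475, 0.1318, 0.0332]
eef_rot: [-179.4, 2.0, 179.9]
contact_force: [-9.1, -1.4, 19.2]
gripper_width: 0.0576
```

>>> {"method": "send_rows", "body": {
  "motion": [
    {"travel": [0,0,0.002],"spin": 0},
    {"travel": [0,0,0],"spin": 0}
  ]
}}

```text
time_s: 10.87
tcp_pos: [0.6479, 0.132, 0.0343]
eef_rot: [-179.3, 2.1, 180.0]
contact_force: [1.2, -0.4, -2.0]
gripper_width: 0.0575
```

>>> {"method": "send_rows", "body": {
  "motion": [
    {"travel": [0,0,0.001],"spin": 0},
    {"travel": [0,0,0.0005],"spin": 0}
  ]
}}

```text
time_s: 11.03
tcp_pos: [0.6487, 0.1325, 0.0343]
eef_rot: [-179.4, 2.3, 180.0]
contact_force: [0.1, 0.8, -2.1]
gripper_width: 0.0573
```

>>> {"method": "send_rows", "body": {
  "motion": [
    {"travel": [0,0,0],"spin": 0},
    {"travel": [0,0,0],"spin": 0},
    {"travel": [0,0,0],"spin": 0}
  ],
  "gripper": 0.8
}}

```text
time_s: 11.28
tcp_pos: [0.6497, 0.1329, 0.0352]
eef_rot: [-179.4, 2.4, -180.0]
contact_force: [-0.2, -0.4, -0.7]
gripper_width: 0.0722
```

>>> {"method": "send_rows", "body": {
  "motion": [
    {"travel": [0,0,-0.005],"spin": 0},
    {"travel": [0,0,-0.025],"spin": 0},
    {"travel": [0,0,-0.035],"spin": 0},
    {"travel": [0,0,-0.03],"spin": 0},
    {"travel": [0,0,-0.02],"spin": 0}
  ],
  "gripper": 1
}}

```text
time_s: 11.7
tcp_pos: [0.642, 0.1323, 0.149]
eef_rot: [-179.1, 1.8, 180.0]
contact_force: [0.6, -0.2, 0.3]
gripper_width: 0.0874
```

```bash
python3 - <<'E'
from h import *
weigh(5)
plan(.472,.3065,.13,20,.038)
E
```

```text
F [0.31 0.23 0.54] sd [0.5  0.41 1.73] tau [-1.000e-02 -5.459e+01  2.586e+01  6.030e+00 -2.400e-01  1.000e-02] gap 0.08720414484515182 t 11.95 rot [-179.12    1.64  179.94] p [0.6411 0.132  0.1457] dz 0.0077
t 11.95 p [0.6411 0.132  0.1457] yaw 179.94 dist [-0.1691  0.1745 -0.0157] dyaw 20.06 rows 7
[0.0242, 0.0249, 0.0012] -2.87
[0.023, 0.0261, 0.0012] -2.87
[0.0216, 0.0272, 0.0012] -2.87
[0.0202, 0.0283, 0.0012] -2.87
[0.0188, 0.0292, 0.0012] -2.87
[0.0173, 0.0301, 0.0012] -2.87
[0.0158, 0.031, 0.0012] -2.87
```

>>> {"method": "send_rows", "body": {
  "motion": [
    {"travel": [0.022,0.0245,0.001],"spin": 0},
    {"travel": [0.024,0.025,0.001],"spin": 0},
    {"travel": [0.024,0.025,0.001],"spin": 0},
    {"travel": [0.024,0.025,0.001],"spin": 0},
    {"travel": [0.024,0.025,0.001],"spin": 0}
  ]
}}

```text
time_s: 12.37
tcp_pos: [0.521, 0.2538, 0.1284]
eef_rot: [-178.7, 1.2, 179.4]
contact_force: [0.4, 0.9, 0.8]
gripper_width: 0.0878
```

>>> {"method": "send_rows", "body": {
  "motion": [
    {"travel": [0.022,0.022,0.001],"spin": 0},
    {"travel": [0.01,0.01,0.001],"spin": 0},
    {"travel": [0,0,0],"spin": 0},
    {"travel": [0,0,0],"spin": 0}
  ]
}}

```text
time_s: 12.7
tcp_pos: [0.4816, 0.2893, 0.1201]
eef_rot: [-178.4, 0.9, 179.7]
contact_force: [0.5, 0.3, -0.5]
gripper_width: 0.0875
```

```bash
python3 - <<'E'
from h import *
s=r.get_state();print(s['eef_rot'],s['joints'].round(1))
plan(.472,.3065,.09,0,.04)
E
```

```text
[-178.36854207    0.86996772  179.70149645] [  52.1   15.4  -22.7    2.1  -52.6 -143.8]
t 12.7 p [0.4816 0.2893 0.1201] yaw 179.7 dist [-0.0096  0.0172 -0.0301] dyaw 0.3 rows 1
[0.0102, 0.018, 0.0294] -0.3
```

>>> {"method": "send_rows", "body": {
  "motion": [
    {"travel": [0.01,0.018,0.01],"spin": -0.3},
    {"travel": [0.001,0.003,0.02],"spin": 0},
    {"travel": [0,0,0],"spin": 0},
    {"travel": [0,0,0],"spin": 0}
  ]
}}

```text
time_s: 13.03
tcp_pos: [0.4723, 0.3077, 0.0872]
eef_rot: [-178.2, 0.8, 179.9]
contact_force: [-0.0, -0.6, 0.1]
gripper_width: 0.0876
```

```bash
python3 - <<'E'
from h import *
s=r.get_state();print(s['eef_rot'])
plan(.472,.3065,.033,0,.04)
E
```

```text
[-178.2079469     0.78272098  179.93698151]
t 13.03 p [0.4723 0.3077 0.0872] yaw 179.94 dist [-0.0003 -0.0012 -0.0542] dyaw 0.06 rows 2
[0.0005, 0.0003, 0.0271] -0.03
x 2
```

>>> {"method": "send_rows", "body": {
  "motion": [
    {"travel": [0,0,0.02],"spin": 0},
    {"travel": [0,0,0.02],"spin": 0},
    {"travel": [0,0,0.01],"spin": 0},
    {"travel": [0,0,0],"spin": 0}
  ],
  "gripper": 0.7
}}

```text
time_s: 13.37
tcp_pos: [0.4766, 0.3042, 0.0383]
eef_rot: [-178.3, 0.9, 179.7]
contact_force: [1.0, 0.0, 0.1]
gripper_width: 0.075
```

```bash
python3 - <<'E'
from h import *
s=r.get_state();print(s['eef_rot'])
plan(.472,.3065,.033,0,.04)
E
```

```text
[-178.26451616    0.89310771  179.74575192]
t 13.37 p [0.4766 0.3042 0.0383] yaw 179.75 dist [-0.0046  0.0023 -0.0053] dyaw 0.25 rows 1
[0.0047, 0.0025, 0.0051] -0.25
```

>>> {"method": "send_rows", "body": {
  "motion": [
    {"travel": [0.0045,0.0022,0.0045],"spin": -0.2},
    {"travel": [0,0,0],"spin": 0}
  ]
}}

```text
time_s: 13.53
tcp_pos: [0.4729, 0.3056, 0.0343]
eef_rot: [-178.2, 0.9, 179.9]
contact_force: [0.2, 1.0, 0.6]
gripper_width: 0.0745
```

>>> {"method": "send_rows", "body": {
  "motion": [
    {"travel": [0,0,0],"spin": 0},
    {"travel": [0,0,0],"spin": 0},
    {"travel": [0,0,0],"spin": 0},
    {"travel": [0,0,0],"spin": 0},
    {"travel": [0,0,0],"spin": 0}
  ],
  "gripper": -1
}}

```text
time_s: 13.95
tcp_pos: [0.4734, 0.3066, 0.0369]
eef_rot: [-178.4, 1.0, 179.9]
contact_force: [-0.6, 0.4, -5.4]
gripper_width: 0.0579
```

>>> {"method": "send_rows", "body": {
  "motion": [
    {"travel": [0,0,-0.01],"spin": 0},
    {"travel": [0,0,-0.02],"spin": 0},
    {"travel": [0,0,-0.01],"spin": 0},
    {"travel": [0,0,0],"spin": 0},
    {"travel": [0,0,0],"spin": 0}
  ]
}}

```text
time_s: 14.37
tcp_pos: [0.4709, 0.3062, 0.0781]
eef_rot: [-178.2, 0.8, 179.8]
contact_force: [-0.6, -0.7, -5.4]
gripper_width: 0.0579
```

```bash
python3 -c "
from h import *
weigh()"
```

```text
F [ 0.23  0.12 -4.88] sd [0.51 0.5  0.59] tau [ 1.000e-02 -5.153e+01  2.437e+01  6.100e+00 -1.900e-01  0.000e+00] gap 0.057830977539910206 t 14.7667 rot [-178.12    0.73  179.84] p [0.4707 0.3058 0.0771] dz 0.0011
```

Tin C weighs about 500 g. I'll set it down and weigh tin A as well.

>>> {"method": "send_rows", "body": {
  "motion": [
    {"travel": [-0.001,0,0.015],"spin": 0},
    {"travel": [-0.001,0,0.015],"spin": 0},
    {"travel": [0,0,0.004],"spin": 0},
    {"travel": [0,0,0],"spin": 0}
  ]
}}

```text
time_s: 15.1
tcp_pos: [0.4737, 0.3051, 0.0421]
eef_rot: [-178.1, 0.8, 179.9]
contact_force: [0.4, 0.3, -4.8]
gripper_width: 0.0575
```

```bash
python3 - <<'E'
from h import *
s=r.get_state();print(s['eef_rot'],s['contact_force'])
plan(.4725,.3065,.036,0,.04)
E
```

```text
[-178.14762883    0.77704003  179.85771882] [ 0.39391139  0.29517467 -4.83574416]
t 15.1 p [0.4737 0.3051 0.0421] yaw 179.86 dist [-0.0012  0.0014 -0.0061] dyaw 0.14 rows 1
[0.0013, 0.0016, 0.0061] -0.14
```

>>> {"method": "send_rows", "body": {
  "motion": [
    {"travel": [0.001,0.001,0.003],"spin": 0},
    {"travel": [0,0,0.002],"spin": 0}
  ]
}}

```text
time_s: 15.27
tcp_pos: [0.4729, 0.3061, 0.0373]
eef_rot: [-178.1, 0.8, 179.9]
contact_force: [0.5, -0.1, -5.3]
gripper_width: 0.0578
```

>>> {"method": "send_rows", "body": {
  "motion": [
    {"travel": [0,0,0.002],"spin": 0}
  ]
}}

```text
time_s: 15.35
tcp_pos: [0.4733, 0.3062, 0.0367]
eef_rot: [-178.1, 0.8, 179.9]
contact_force: [-10.7, -5.2, 28.0]
gripper_width: 0.0574
```

>>> {"method": "send_rows", "body": {
  "motion": [
    {"travel": [0,0,0],"spin": 0}
  ]
}}

```text
time_s: 15.43
tcp_pos: [0.4735, 0.3065, 0.0376]
eef_rot: [-178.1, 0.9, 179.9]
contact_force: [0.0, 0.5, -5.5]
gripper_width: 0.0578
```

>>> {"method": "send_rows", "body": {
  "motion": [
    {"travel": [0,0,0],"spin": 0},
    {"travel": [0,0,0],"spin": 0},
    {"travel": [0,0,0],"spin": 0}
  ],
  "gripper": 0.8
}}

```text
time_s: 15.68
tcp_pos: [0.4751, 0.3083, 0.0402]
eef_rot: [-178.4, 1.1, -180.0]
contact_force: [0.1, -0.6, -0.2]
gripper_width: 0.0725
```

>>> {"method": "send_rows", "body": {
  "motion": [
    {"travel": [0,0,-0.005],"spin": 0},
    {"travel": [0,0,-0.025],"spin": 0},
    {"travel": [0,0,-0.035],"spin": 0},
    {"travel": [0,0,-0.03],"spin": 0},
    {"travel": [0,0,0],"spin": 0}
  ]
}}

```text
time_s: 16.1
tcp_pos: [0.4739, 0.3112, 0.14]
eef_rot: [-178.3, 1.1, -179.9]
contact_force: [0.6, 0.6, 0.6]
gripper_width: 0.0786
```

```bash
python3 - <<'E'
from h import *
s=r.get_state();print(s['eef_rot'],s['contact_force'])
plan(.446,.0625,.125,0,.04)
E
```

```text
[-178.26638097    1.11358414 -179.94828849] [0.56909811 0.62725654 0.5794001 ]
t 16.1 p [0.4739 0.3112 0.14  ] yaw -179.95 dist [-0.0279 -0.2487 -0.015 ] dyaw -0.05 rows 7
[0.0041, -0.0354, 0.0031] 0.01
x 7
```

>>> {"method": "send_rows", "body": {
  "motion": [
    {"travel": [0.004,-0.035,0.001],"spin": 0},
    {"travel": [0.004,-0.035,0.001],"spin": 0},
    {"travel": [0.004,-0.035,0.001],"spin": 0},
    {"travel": [0.004,-0.035,0.001],"spin": 0},
    {"travel": [0.004,-0.035,0.001],"spin": 0}
  ],
  "gripper": 1
}}

```text
time_s: 16.52
tcp_pos: [0.4578, 0.1393, 0.1447]
eef_rot: [-178.8, 1.8, -179.5]
contact_force: [1.5, 0.4, -0.2]
gripper_width: 0.0878
```

>>> {"method": "send_rows", "body": {
  "motion": [
    {"travel": [0.004,-0.035,0.001],"spin": 0},
    {"travel": [0.004,-0.02,0.001],"spin": 0},
    {"travel": [0,0,0],"spin": 0},
    {"travel": [0,0,0],"spin": 0}
  ]
}}

```text
time_s: 16.85
tcp_pos: [0.4485, 0.0764, 0.146]
eef_rot: [-179.0, 2.0, -179.7]
contact_force: [0.3, 0.3, 0.7]
gripper_width: 0.0878
```

```bash
python3 - <<'E'
from h import *
s=r.get_state();print(s['eef_rot'],s['joints'].round(1))
plan(.446,.0625,.09,0,.04)
E
```

```text
[-178.9706462     1.98416746 -179.69330412] [  36.4    2.6  -35.     2.6  -51.4 -127.7]
t 16.85 p [0.4485 0.0764 0.146 ] yaw -179.69 dist [-0.0025 -0.0139 -0.056 ] dyaw -0.31 rows 2
[0.0022, -0.0065, 0.0281] 0.15
[0.0022, -0.0065, 0.0281] 0.15
```

>>> {"method": "send_rows", "body": {
  "motion": [
    {"travel": [0.003,-0.014,0.018],"spin": 0.2},
    {"travel": [0.001,0,0.02],"spin": 0.1},
    {"travel": [0,0,0.015],"spin": 0},
    {"travel": [0,0,0],"spin": 0}
  ]
}}

```text
time_s: 17.18
tcp_pos: [0.4499, 0.0638, 0.0949]
eef_rot: [-179.3, 2.5, -180.0]
contact_force: [-1.1, -0.5, 0.3]
gripper_width: 0.0875
```

```bash
python3 - <<'E'
from h import *
s=r.get_state();print(s['eef_rot'])
plan(.446,.0625,.033,0,.04)
E
```

```text
[-179.25927297    2.47491637 -179.96491908]
t 17.18 p [0.4499 0.0638 0.0949] yaw -179.96 dist [-0.0039 -0.0013 -0.0619] dyaw -0.04 rows 2
[0.0033, -0.0003, 0.0309] 0.02
x 2
```

>>> {"method": "send_rows", "body": {
  "motion": [
    {"travel": [0.004,0,0.02],"spin": 0},
    {"travel": [0.002,0,0.02],"spin": 0},
    {"travel": [0.001,0,0.015],"spin": 0},
    {"travel": [0,0,0],"spin": 0}
  ],
  "gripper": 0.7
}}

```text
time_s: 17.52
tcp_pos: [0.4491, 0.0673, 0.0412]
eef_rot: [-179.4, 2.8, -179.7]
contact_force: [0.1, -0.2, 0.3]
gripper_width: 0.0752
```

```bash
python3 - <<'E'
from h import *
s=r.get_state();print(s['eef_rot'])
plan(.446,.0625,.033,0,.04)
E
```

```text
[-179.38484049    2.78496573 -179.74627861]
t 17.52 p [0.4491 0.0673 0.0412] yaw -179.75 dist [-0.0031 -0.0048 -0.0082] dyaw -0.25 rows 1
[0.0035, -0.0047, 0.0081] 0.25
```

>>> {"method": "send_rows", "body": {
  "motion": [
    {"travel": [0.0035,-0.0045,0.007],"spin": 0.2},
    {"travel": [0,0,0],"spin": 0}
  ]
}}

```text
time_s: 17.68
tcp_pos: [0.4469, 0.064, 0.0349]
eef_rot: [-179.4, 2.8, -179.8]
contact_force: [-1.7, -0.5, -0.6]
gripper_width: 0.0743
```

>>> {"method": "send_rows", "body": {
  "motion": [
    {"travel": [0,0,0],"spin": 0},
    {"travel": [0,0,0.001],"spin": 0},
    {"travel": [0,0,0.001],"spin": 0},
    {"travel": [0,0,0],"spin": 0},
    {"travel": [0,0,0],"spin": 0}
  ],
  "gripper": -1
}}

```text
time_s: 18.1
tcp_pos: [0.4488, 0.0651, 0.0358]
eef_rot: [-179.5, 3.1, -179.8]
contact_force: [0.5, -0.6, -2.9]
gripper_width: 0.0568
```

>>> {"method": "send_rows", "body": {
  "motion": [
    {"travel": [0,0,-0.01],"spin": 0},
    {"travel": [0,0,-0.02],"spin": 0},
    {"travel": [0,0,-0.01],"spin": 0},
    {"travel": [0,0,0],"spin": 0},
    {"travel": [0,0,0],"spin": 0}
  ]
}}

```text
time_s: 18.52
tcp_pos: [0.4449, 0.0646, 0.0762]
eef_rot: [-179.5, 2.9, -179.9]
contact_force: [1.0, 0.5, -3.8]
gripper_width: 0.0573
```

```bash
python3 -c "
from h import *
weigh()"
```

```text
F [ 0.34  0.35 -2.91] sd [0.39 0.52 0.71] tau [  0.   -32.4   21.81   5.29   0.04   0.  ] gap 0.05741386048158888 t 18.9167 rot [-179.4     2.8  -179.89] p [0.4447 0.0643 0.0756] dz 0.0007
```

Tin A weighs about 300 g, so tin C at about 500 g is the heaviest. I'll set tin A down.

>>> {"method": "send_rows", "body": {
  "motion": [
    {"travel": [-0.001,0,0.015],"spin": 0},
    {"travel": [-0.001,0,0.013],"spin": 0},
    {"travel": [0,0,0.004],"spin": 0},
    {"travel": [0,0,0],"spin": 0}
  ]
}}

```text
time_s: 19.25
tcp_pos: [0.4489, 0.0643, 0.0427]
eef_rot: [-179.4, 2.8, -179.9]
contact_force: [0.1, 0.2, -3.2]
gripper_width: 0.057
```

```bash
python3 - <<'E'
from h import *
s=r.get_state();print(s['eef_rot'],s['contact_force'])
plan(.4485,.0648,.0355,0,.04)
E
```

```text
[-179.40897575    2.83996769 -179.86707837] [ 0.14151951  0.18427084 -3.17292624]
t 19.25 p [0.4489 0.0643 0.0427] yaw -179.87 dist [-0.0004  0.0005 -0.0072] dyaw -0.13 rows 1
[0.0008, 0.0006, 0.0072] 0.13
```

>>> {"method": "send_rows", "body": {
  "motion": [
    {"travel": [0.001,0.001,0.003],"spin": 0},
    {"travel": [0,0,0.002],"spin": 0}
  ]
}}

```text
time_s: 19.42
tcp_pos: [0.4482, 0.0653, 0.0378]
eef_rot: [-179.4, 2.8, -179.9]
contact_force: [0.0, 0.7, -2.1]
gripper_width: 0.0573
```

>>> {"method": "send_rows", "body": {
  "motion": [
    {"travel": [0,0,0.0015],"spin": 0}
  ]
}}

```text
time_s: 19.5
tcp_pos: [0.4484, 0.0655, 0.0364]
eef_rot: [-179.4, 2.8, -179.9]
contact_force: [0.5, -0.4, -2.5]
gripper_width: 0.0576
```

>>> {"method": "send_rows", "body": {
  "motion": [
    {"travel": [0,0,0.0015],"spin": 0}
  ]
}}

```text
time_s: 19.58
tcp_pos: [0.4487, 0.0655, 0.0352]
eef_rot: [-179.4, 2.9, -179.8]
contact_force: [-7.1, -5.0, 24.4]
gripper_width: 0.0577
```

>>> {"method": "send_rows", "body": {
  "motion": [
    {"travel": [0,0,0],"spin": 0},
    {"travel": [0,0,0],"spin": 0},
    {"travel": [0,0,0],"spin": 0}
  ],
  "gripper": 0.8
}}

```text
time_s: 19.83
tcp_pos: [0.45, 0.0663, 0.0365]
eef_rot: [-179.5, 3.0, -179.8]
contact_force: [-0.2, -0.8, -0.4]
gripper_width: 0.0721
```

>>> {"method": "send_rows", "body": {
  "motion": [
    {"travel": [0,0,-0.005],"spin": 0},
    {"travel": [0,0,-0.025],"spin": 0},
    {"travel": [0,0,-0.035],"spin": 0},
    {"travel": [0,0,-0.035],"spin": 0},
    {"travel": [0,0,0],"spin": 0}
  ],
  "gripper": 1
}}

```text
time_s: 20.25
tcp_pos: [0.444, 0.0666, 0.1411]
eef_rot: [-179.3, 2.9, -179.8]
contact_force: [0.8, 0.5, 0.8]
gripper_width: 0.0878
```

```bash
python3 - <<'E'
from h import *
for n in('scene','top'):
    im,d=r.capture(n); cv2.imwrite(f'pics/{n}4.png',im); C=cloud(n,d); Z=C[...,2]
    for x,y in((.647,.132),(.473,.306),(.448,.065)):
        m=(np.hypot(C[...,0]-x,C[...,1]-y)<.055)&(Z>.006)&(Z<.085)&(d>0)
        m=cv2.morphologyEx(m.astype(np.uint8),cv2.MORPH_OPEN,np.ones((3,3))); print(n,fit(n,m,cyl,(x,y,0),(.058,0,.075)))
A=cv2.imread('pics/scene4.png')[140:260,270:430]
cv2.imwrite('pics/g.png',cv2.resize(A,(800,600),interpolation=cv2.INTER_CUBIC))
plan(.4725,.3075,.125,0,.04); print(r.get_state()['eef_rot'])
E
```

```text
scene (array([646. , 132.2,   3.8]), np.float64(0.135))
scene (array([472.8, 306.3,   3.9]), np.float64(0.152))
scene (array([445. ,  64.6,   1.9]), np.float64(0.142))
top (array([648.9, 131.3,   1.1]), np.float64(0.074))
top (array([473.7, 306. ,   1.6]), np.float64(0.067))
top (array([444.,  62.,  -3.]), np.float64(1.0))
t 20.35 p [0.442  0.0657 0.1368] yaw -179.83 dist [ 0.0305  0.2418 -0.0118] dyaw -0.17 rows 7
[-0.0044, 0.0345, 0.0014] 0.02
x 7
[-179.26043824    2.62721607 -179.82721402]
```

View pics/g.png

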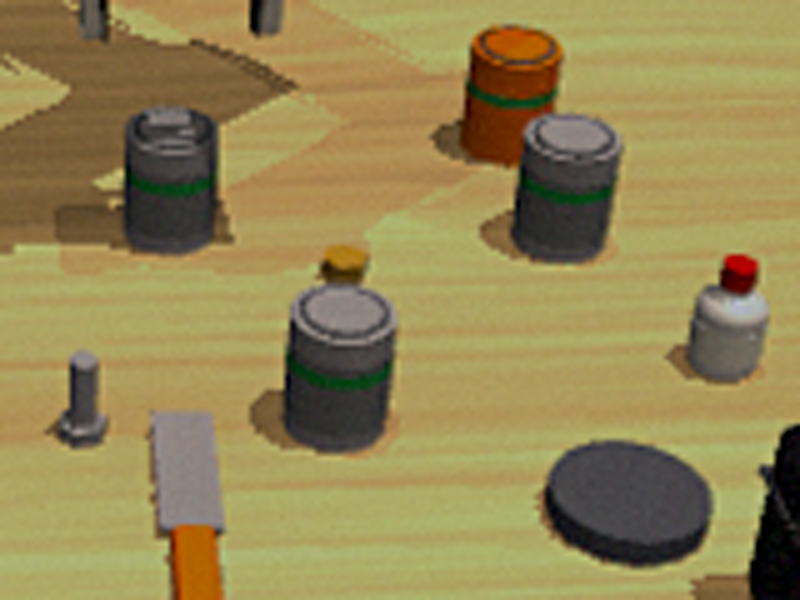

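The crop shows all three steel tins upright at (170,180), (568,190) and (340,370), with the bystanders undisturbed. I'll fetch tin C.

>>> {"method": "send_rows", "body": {
  "motion": [
    {"travel": [-0.0044,0.0345,0.001],"spin": 0},
    {"travel": [-0.0044,0.0345,0.001],"spin": 0},
    {"travel": [-0.0044,0.0345,0.001],"spin": 0},
    {"travel": [-0.0044,0.0345,0.001],"spin": 0},
    {"travel": [-0.0044,0.0345,0.001],"spin": 0}
  ]
}}

```text
time_s: 20.77
tcp_pos: [0.4612, 0.2372, 0.1284]
eef_rot: [-179.2, 2.4, 179.6]
contact_force: [1.0, -0.6, 0.5]
gripper_width: 0.0874
```

>>> {"method": "send_rows", "body": {
  "motion": [
    {"travel": [-0.0044,0.0345,0.001],"spin": 0},
    {"travel": [-0.003,0.025,0.001],"spin": 0},
    {"travel": [0,0,0],"spin": 0},
    {"travel": [0,0,0],"spin": 0}
  ]
}}

```text
time_s: 21.1
tcp_pos: [0.4682, 0.3045, 0.1204]
eef_rot: [-178.9, 2.2, 179.9]
contact_force: [-1.2, -0.6, -0.8]
gripper_width: 0.0876
```

```bash
python3 - <<'E'
from h import *
s=r.get_state();print(s['eef_rot'])
plan(.473,.3062,.09,0,.04)
E
```

```text
[-178.90207561    2.23078774  179.88987349]
t 21.1 p [0.4682 0.3045 0.1204] yaw 179.89 dist [ 0.0048  0.0017 -0.0304] dyaw 0.11 rows 1
[-0.0036, 0.0023, 0.0305] -0.11
```

>>> {"method": "send_rows", "body": {
  "motion": [
    {"travel": [-0.003,0.002,0.018],"spin": 0},
    {"travel": [0,0.001,0.02],"spin": 0},
    {"travel": [0,0,0.02],"spin": 0},
    {"travel": [0,0,0.015],"spin": 0},
    {"travel": [0,0,0],"spin": 0}
  ]
}}

```text
time_s: 21.52
tcp_pos: [0.4727, 0.3028, 0.0424]
eef_rot: [-178.7, 2.1, 179.9]
contact_force: [0.1, -0.5, 0.9]
gripper_width: 0.0875
```

```bash
python3 - <<'E'
from h import *
s=r.get_state();print(s['eef_rot'])
plan(.473,.3062,.033,0,.04)
E
```

```text
[-178.74052194    2.07454101  179.85941453]
t 21.52 p [0.4727 0.3028 0.0424] yaw 179.86 dist [ 0.0003  0.0034 -0.0094] dyaw 0.14 rows 1
[0.0, 0.0036, 0.0093] -0.14
```

>>> {"method": "send_rows", "body": {
  "motion": [
    {"travel": [0,0.0035,0.008],"spin": -0.1},
    {"travel": [0,0,0.001],"spin": 0}
  ]
}}

```text
time_s: 21.68
tcp_pos: [0.4726, 0.3044, 0.0324]
eef_rot: [-178.6, 2.0, 179.9]
contact_force: [0.1, -0.8, 0.3]
gripper_width: 0.0877
```

>>> {"method": "send_rows", "body": {
  "motion": [
    {"travel": [0,0,0],"spin": 0},
    {"travel": [0,0,0.001],"spin": 0},
    {"travel": [0,0,0.0005],"spin": 0},
    {"travel": [0,0,0],"spin": 0},
    {"travel": [0,0,0],"spin": 0}
  ],
  "gripper": -1,
  "squeeze": 50
}}

```text
time_s: 22.1
tcp_pos: [0.4737, 0.3052, 0.0334]
eef_rot: [-178.8, 2.1, 179.9]
contact_force: [0.2, 2.9, -0.7]
gripper_width: 0.0596
```

>>> {"method": "send_rows", "body": {
  "motion": [
    {"travel": [0,0,0],"spin": 0},
    {"travel": [0,0,0],"spin": 0}
  ]
}}

```text
time_s: 22.27
tcp_pos: [0.4734, 0.3052, 0.0335]
eef_rot: [-178.8, 2.1, 179.9]
contact_force: [0.3, 0.3, -4.9]
gripper_width: 0.0577
```

>>> {"method": "send_rows", "body": {
  "motion": [
    {"travel": [0,0,-0.01],"spin": 0},
    {"travel": [0,0,-0.025],"spin": 0},
    {"travel": [0,0,-0.035],"spin": 0},
    {"travel": [0,0,-0.035],"spin": 0},
    {"travel": [0,0,-0.035],"spin": 0}
  ]
}}

```text
time_s: 22.68
tcp_pos: [0.4621, 0.3015, 0.1693]
eef_rot: [-177.8, 1.1, 179.7]
contact_force: [1.7, -0.1, -5.7]
gripper_width: 0.0575
```

>>> {"method": "send_rows", "body": {
  "motion": [
    {"travel": [0,0,-0.03],"spin": 0},
    {"travel": [0,0,-0.015],"spin": 0},
    {"travel": [0,0,0],"spin": 0},
    {"travel": [0,0,0],"spin": 0}
  ]
}}

```text
time_s: 23.02
tcp_pos: [0.4614, 0.3042, 0.2263]
eef_rot: [-178.3, 1.5, 179.7]
contact_force: [-1.0, 0.4, -5.9]
gripper_width: 0.057
```

```bash
python3 - <<'E'
from h import *
weigh(6)
plan(.6005,-.198,.215,0,.035)
E
```

```text
F [-0.26 -0.15 -5.27] sd [0.23 0.52 0.38] tau [ 2.000e-02 -4.435e+01  3.058e+01  7.690e+00 -1.700e-01  0.000e+00] gap 0.05762445448163159 t 23.3167 rot [-178.11    1.39  179.74] p [0.4612 0.3036 0.224 ] dz 0.0021
t 23.32 p [0.4612 0.3036 0.224 ] yaw 179.74 dist [ 0.1393 -0.5016 -0.009 ] dyaw 0.26 rows 15
[-0.0094, -0.0334, 0.0019] -0.02
x 15
```

>>> {"method": "send_rows", "body": {
  "motion": [
    {"travel": [-0.006,-0.02,0.0005],"spin": 0},
    {"travel": [-0.0094,-0.033,0.0005],"spin": 0},
    {"travel": [-0.0094,-0.033,0.0005],"spin": 0},
    {"travel": [-0.0094,-0.033,0.0005],"spin": 0},
    {"travel": [-0.0094,-0.033,0.0005],"spin": 0}
  ]
}}

```text
time_s: 23.73
tcp_pos: [0.5036, 0.1515, 0.2217]
eef_rot: [-177.8, 1.0, -179.7]
contact_force: [0.3, 0.1, -5.7]
gripper_width: 0.0575
```

>>> {"method": "send_rows", "body": {
  "motion": [
    {"travel": [-0.0094,-0.033,0.0005],"spin": 0},
    {"travel": [-0.0094,-0.033,0.0005],"spin": 0},
    {"travel": [-0.0094,-0.033,0.0005],"spin": 0},
    {"travel": [-0.0094,-0.033,0.0005],"spin": 0},
    {"travel": [-0.0094,-0.033,0.0005],"spin": 0}
  ]
}}

```text
time_s: 24.15
tcp_pos: [0.5502, -0.0221, 0.2218]
eef_rot: [-177.6, 0.6, -179.6]
contact_force: [1.3, 0.2, -4.6]
gripper_width: 0.0575
```

```bash
python3 - <<'E'
from h import *
s=r.get_state();print(s['eef_rot'])
plan(.6005,-.198,.215,0,.035)
E
```

```text
[-177.59384304    0.55666001 -179.64359605]
t 24.15 p [ 0.5502 -0.0221  0.2218] yaw -179.64 dist [ 0.0503 -0.1759 -0.0068] dyaw -0.36 rows 6
[-0.0082, -0.0293, 0.0024] 0.06
[-0.0082, -0.0293, 0.0024] 0.06
[-0.0082, -0.0293, 0.0024] 0.06
[-0.0083, -0.0293, 0.0024] 0.06
[-0.0083, -0.0293, 0.0024] 0.06
[-0.0083, -0.0292, 0.0024] 0.06
```

>>> {"method": "send_rows", "body": {
  "motion": [
    {"travel": [-0.0085,-0.031,0.001],"spin": 0},
    {"travel": [-0.0085,-0.031,0.001],"spin": 0},
    {"travel": [-0.0085,-0.031,0.001],"spin": 0},
    {"travel": [-0.0085,-0.031,0.001],"spin": 0.1},
    {"travel": [-0.006,-0.025,0.001],"spin": 0.1}
  ]
}}

```text
time_s: 24.57
tcp_pos: [0.5904, -0.1808, 0.2176]
eef_rot: [-177.5, 0.0, -179.9]
contact_force: [1.3, 0.4, -4.3]
gripper_width: 0.0575
```

>>> {"method": "send_rows", "body": {
  "motion": [
    {"travel": [-0.003,-0.01,0],"spin": 0},
    {"travel": [0,0,0],"spin": 0},
    {"travel": [0,0,0],"spin": 0}
  ]
}}

```text
time_s: 24.82
tcp_pos: [0.5925, -0.1969, 0.2131]
eef_rot: [-177.5, -0.4, 179.7]
contact_force: [0.6, 0.5, -4.8]
gripper_width: 0.0574
```

```bash
python3 - <<'E'
from h import *
s=r.get_state();print(s['eef_rot'])
plan(.6005,-.198,.215,0,.035)
E
```

```text
[-177.49497967   -0.42011342  179.69592238]
t 24.82 p [ 0.5925 -0.1969  0.2131] yaw 179.7 dist [ 0.008  -0.0011  0.0019] dyaw 0.3 rows 1
[-0.008, -0.0011, -0.0019] -0.3
```

>>> {"method": "send_rows", "body": {
  "motion": [
    {"travel": [-0.008,-0.001,-0.002],"spin": -0.3},
    {"travel": [0,0,0],"spin": 0},
    {"travel": [0,0,0],"spin": 0},
    {"travel": [0,0,0],"spin": 0},
    {"travel": [0,0,0],"spin": 0}
  ]
}}

```text
time_s: 25.23
tcp_pos: [0.6009, -0.194, 0.2138]
eef_rot: [-177.5, -0.6, -179.8]
contact_force: [-0.0, -0.6, -5.5]
gripper_width: 0.0576
```

```bash
python3 - <<'E'
from h import *
weigh(3)
n='scene'
im,d=r.capture(n); cv2.imwrite('pics/s5.png',im)
t,_=r.capture('top'); cv2.imwrite('pics/t5.png',t)
# tin silhouette: band/axis lean in the scene view
C=cloud(n,d); m=(d>0)&(abs(C[...,0]-.62)<.05)&(abs(C[...,1]+.198)<.04)&(C[...,2]>.185)&(C[...,2]<.228)
A=C[m]; print(len(A)); 
zz=np.arange(.187,.226,.006); c=[(z,np.percentile(A[abs(A[:,2]-z)<.004][:,1],[3,97]).mean(),np.percentile(A[abs(A[:,2]-z)<.004][:,0],80)) for z in zz]; c=np.array(c); print(c.round(4)); print('lean y,x deg',np.degrees(np.polyfit(c[:,0],c[:,1],1)[0]),np.degrees(np.polyfit(c[:,0],c[:,2],1)[0]))
B=im[90:250,150:290]; T=t[110:230,230:350]
cv2.imwrite('pics/k.png',np.hstack([cv2.resize(B,(420,480),interpolation=cv2.INTER_CUBIC),cv2.copyMakeBorder(cv2.resize(T,(360,360),interpolation=cv2.INTER_CUBIC),0,120,0,0,cv2.BORDER_CONSTANT)]))
plan(.6005,-.198,.215,0,.035)
E
```

```text
F [ 0.08  0.05 -5.12] sd [0.26 0.32 0.33] tau [ 3.000e-02 -5.514e+01  3.054e+01  7.820e+00 -1.500e-01 -0.000e+00] gap 0.057484634009992826 t 25.3833 rot [-177.54   -0.57 -179.78] p [ 0.6009 -0.1944  0.214 ] dz 0.0001
353
[[ 0.187  -0.1927  0.6284]
 [ 0.193  -0.194   0.6289]
 [ 0.199  -0.1942  0.6291]
 [ 0.205  -0.1947  0.6299]
 [ 0.211  -0.192   0.6307]
 [ 0.217  -0.1976  0.6295]
 [ 0.223  -0.1989  0.6303]]
lean y,x deg -8.098814254394316 2.8291813615720125
t 25.48 p [ 0.6008 -0.1946  0.2139] yaw -179.8 dist [-0.0003 -0.0034  0.0011] dyaw -0.2 rows 1
[0.0003, -0.0034, -0.0009] 0.2
```

View pics/k.png

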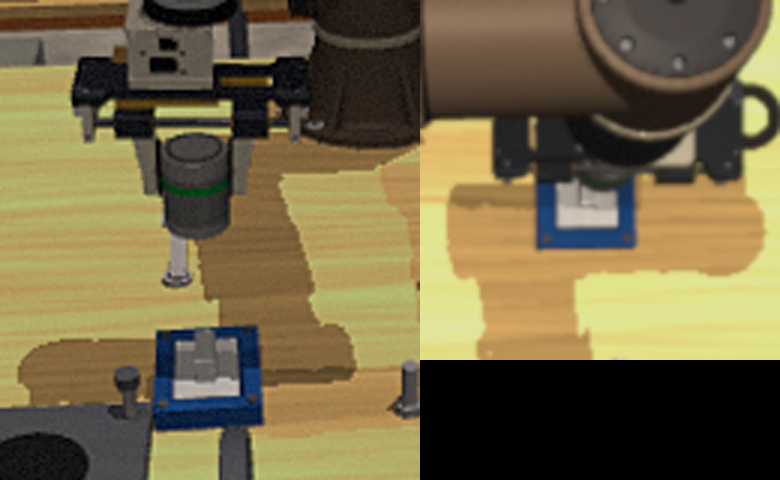

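>>> {"method": "send_rows", "body": {
  "motion": [
    {"travel": [0,-0.0035,0],"spin": 0},
    {"travel": [0,0,0],"spin": 0}
  ]
}}

```text
time_s: 25.65
tcp_pos: [0.6008, -0.1983, 0.2143]
eef_rot: [-177.5, -0.6, -179.8]
contact_force: [0.6, -0.9, -4.8]
gripper_width: 0.0576
```

```bash
python3 - <<'E'
from h import *
weigh(6)
plan(.6005,-.198,.215,0,.035)
E
```

```text
F [-0.07  0.11 -5.09] sd [0.35 0.55 0.49] tau [-3.000e-02 -5.547e+01  3.061e+01  7.850e+00 -1.500e-01  2.000e-02] gap 0.05768271953505854 t 25.95 rot [-177.55   -0.57 -179.78] p [ 0.6008 -0.1978  0.2142] dz 0.0002
t 25.95 p [ 0.6008 -0.1978  0.2142] yaw -179.78 dist [-0.0003 -0.0002  0.0008] dyaw -0.22 rows 1
[0.0003, -0.0002, -0.0008] 0.22
```

```bash
python3 -c "
from plant import r
print(r.close_job())"
```

```text
the job is handed in; nothing more can be done
None
```

I finished the job and handed it in at about 26 s; no verdict was reported. The aluminium shoe is seated in the jig, and the heaviest tin is held still above it.

- **Shoe:** In both camera views it sits flush in the pocket, rib up, with an even blue frame all round. The arm felt it bottom out before letting go. My depth-based check of its tilt was no use because the pixel mask was contaminated, so this rests on the pictures and the contact force.
- **Tins:** The measured weights are about 220 g at (0.647, 0.132), 300 g at (0.447, 0.064) and 500–530 g at (0.473, 0.306). The last one is the heaviest by about 200 g. The two lighter tins stand upright on the bench within a few millimetres of where they were; a close-up showed all three tins upright and the things around them undisturbed.
- **Final hold:** The tin is within about 1 mm of the centre I measured for the pocket. Its underside is about 18 cm above the bench, gripped at 50 N and still.
- **Tin tilt:** The tool drifted slightly in tilt during the moves, so I estimate the held tin leans about 3°. An image-based estimate of the sideways lean read 8°. I set that aside because the fingers were in the measured area and the picture shows the tin upright.
- **Set-down force:** Putting the tins down gave brief contact readings of up to 28 N.

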